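# Clamp a stained panel in the gluing jig with a quarter-turn key

### The arm

A 6-joint arm with a two-finger parallel gripper is mounted at the origin on the work surface. World frame = base frame: x ahead of the robot, y to its left, z up, the work surface at z = 0. Lengths are in mm, angles in rad, forces in N, time in s.
With the tool pointing down it reaches from about 325 to 775 mm from the base axis. Payload 5.5 kg.
Tool frame: the origin (TCP) lies midway between the tips of the shut fingers; the grasp point (between the pads) lies 19 mm behind it; z points along the fingers, y is the direction in which the jaws open and shut (so a half turn about z gives the same grasp; the last joint's range is limited). The gripper opens to 85 mm and grips with 20 to 120 N. Pads are 22 mm wide; open, the fingers measure 114 mm over their backs; the gripper's body (76 mm by 85 mm) begins 54 mm behind the grasp point. The pads swing forward as they close: fully open they stand 13 mm farther back than shut.
Start: joints at [-1.195, 0.091, 1.231, -0, 1.82, -0.057], TCP at [251.65, -544.691, 195.775] pointing down, gripper open.
Joint ranges: [-2.87, 2.87], [-0.86, 2.18], [0.17, 2.46], [-1.51, 4.65], [0.06, 2.69], [-2.65, 2.65]. Speed limits (rad/s): [2.57, 2.57, 3.01, 3.14, 3.14, 3.14].

### API

Orientations are given as a 3x3 rotation matrix whose columns are the frame's x, y, z axes.
In Python, from cell import sense, vision, order, nets gives the robot as it stands. The module is installed in compiled form; this text tells all that it offers.
- The arm moves only by the tool servo_tool, never from a script. Its argument "series" is one flat list of numbers, 4 for each row, row after row: the shift along the tool's x, y, z in mm, then the turn about the tool's z in degrees. A call has 1 to 20 rows; each row shifts and turns the pose as measured when the row begins, along the tool's axes as they then stand; what a row does not reach is not made up. A row lasts 1/10 s, in which the tool goes at most 50 mm and 8.59 degrees, less where a joint would pass 70% of its speed; a pose out of reach is approached as far as the arm can. A call with a gripper value outside its range is refused whole. "claw" is the finger opening in mm, from 0 to 85.4, set as the call begins (left out, the last holds). The fingers move at their own pace and stop on an object; "newtons" is the grip in N (left out, the last holds). Time passes only in rows, so rows that do not move let the fingers close. It gives the time, the measured TCP pose, the force and the opening at its end, in the units of the state.
- sense(): the state, without advancing time (a new reading comes with each control period).
- vision.grab_frame(name): name is "scene" or "top" or "wrist"; returns (picture, depth): 400x640x3 uint8, red, green, blue; 400x640 float32, mm along the optical axis (not along the pixel's ray), 0 where there is no reading.
- vision.camera_info(name): a dict with "fx", "fy", "cx", "cy" (pixels), "k1" (the pictures are not rectified: a ray, as slopes to the right and down, at radius r is drawn at 1 + k1 r^2 times it, then the intrinsics apply), "xyz" and "orientation" of the camera in the world. Camera axes: x right, y down, z forward; pixel columns grow to the right and rows downward; lengths in mm; the calibration is good to about 2 mm. A picture is of the moment at which its call begins: read the wrist's pose just before it. camera_info takes no time and is no camera call; for the wrist camera it gives the pose at the moment of the call.
- order.hand_in(): hands the job in, once; it reports no verdict.
Trained networks look in the newest picture that a camera, given by its name, has taken for a name from the list of things; names that differ only in an ending like _2 or _b are one class to them, and where a whole thing is asked for, a point or a joint stands for the part that bears it (a point fixed in the world has none). Each returns a list of dicts, best first, with "score" (0 to 1); they miss things now and then, are a little off and sometimes report something else, mostly with a low value. They report only what shows in the picture. A call takes as long as a camera call.
- nets.silhouettes(thing, camera): "mask" (400x640 bool, what is visible of it) and "position" ([column, row] in pixels, amid what is visible of it).
- nets.tip_of(thing, camera): "position" ([column, row] in pixels: a listed point, or the origin of a listed thing).
The state is a dict: "t": time; "q": joint angles; "dq": joint speeds; "joint_torque": joint torques, N m; "position": TCP position; "tool_rot": TCP orientation; "ft_force": force on the tool from outside, world axes, zero at the start; "ft_torque": the same for the moment, N m; "finger_gap": finger opening in mm.
Only numpy, scipy, OpenCV 4.12 (cv2) and the standard library are available. Lean on these libraries where they do the work, as an engineer would, in place of code of your own. Each camera call takes 0.05 s, during which the arm holds its last target.

### The job

Push the dark panel square and flush into the fence corner of the gluing jig. Then take the clamp key from its wooden rest, put it down through the panel's round hole into the jig's slot, push it in against the spring and twist it a full quarter turn clockwise (seen from above). Finish still holding the key by its grip and still pressing its flange firmly down on the panel, with the panel still flush in the corner; leave the glue bottle, the mallet and the finished tray alone.

Things in the scene. Friction and masses are not known exactly. Their poses are not given: they have to be found in the camera images.
- jig: Fixed plywood gluing jig, a block 250 (x) x 210 (y) x 50 mm high; origin at the centre of its underside, z up. On its flat top two wooden fences, 20 mm wide and 12 mm high: one along the +x edge (inner face at x = +105 mm), one along the +y edge (inner face at y = +85 mm). Its yaw is up to 15 degrees, +x roughly away from the robot.
- fence_corner (a point): The inner corner of the two fences, at the height of the jig's top: (+105, +85, +50) mm in the jig's frame; axes as the jig's. The panel's corner belongs here.
- socket (a point): Centre of the slot mouth in the jig's top, at (+45, +25, +50) mm in the jig's frame; axes as the jig's. The slot, 40 mm long (jig x) x 16 mm wide (y), goes through the 10 mm thick top into a hollow. There the key's crossbar turns clockwise (from above) up to stops just past 90 degrees and is caught under the top, lying along jig y; anticlockwise it is blocked.
- plunger (a joint): Spring plunger under the slot: 0 = up, its face 11 mm below the jig's top; grows as it is pushed down (m), to 0.016 at most. Pushes up with 4.8 N at 0 plus 0.4 N per mm. Reads 0.012 with the key fully home (flange on the panel), about 0.007 if a twisted key is let go and springs up under the top.
- panel: Loose dark plywood panel 160 (x) x 120 (y) x 10 mm, about 0.14 kg, smooth (friction on the jig about 0.3), lying on the jig's top, 5 to 50 mm short of each fence and up to 8 degrees askew. Origin at the centre of its underside, z up. A round hole 44 mm wide goes through it at (+20, 0) mm; with the panel flush in the corner it lies right over the slot.
- panel_corner (a point): The corner of the panel's underside that belongs in the fence corner: (+80, +60, 0) mm in the panel's frame; axes as the panel's.
- key: Loose clamp key, about 0.18 kg, z up. Origin at the centre of the underside of its round steel flange (56 mm wide, 6 mm thick). On the flange stands a black bar grip 50 (x) x 16 (y) x 38 mm high, its top 44 mm above the origin. It starts upright in its rest, hanging by the flange, origin 45 mm above the table. Fully home its origin is 60 mm above the table, the flange on the panel.
- key_foot (a point): Foot of the key, centre of the underside of its steel crossbar, 33 mm straight below the key's origin. The crossbar is 34 mm long (key x, parallel to the grip) x 10 mm wide (y) x 8 mm high, on a stem 10 mm thick. With the key fully home the crossbar is 5 mm clear below the underside of the jig's top, free to turn.
- rest: Fixed wooden block 80 x 80 x 45 mm with an upright round hole 42 mm wide through its middle in which the key waits. Origin at the centre of its underside.
- glue: White glue bottle with a red cap, 66 mm across, 150 mm tall, standing on the table; origin at the centre of its base. To be left alone.
- mallet: Mallet lying on the table beyond the work, handle 220 mm long towards its -x, head 110 mm long along its y, 36 mm thick; origin at table height where handle meets head. To be left alone.
- tray: Finished dark plywood tray 70 (x) x 240 (y) x 51 mm, on the table beyond the jig; origin at the centre of its underside. To be left alone.

How it is judged:
By the outcome, as a careful person would: the job done as asked, in the order asked, and still so for the second after the job is handed in, while the arm keeps its last pose, push and grip.
It also fails if it takes over 72 s, if anything falls off the work surface, if the arm or the gripper's body presses on something with over 40 N, if the wrist force passes 120 N, or if a joint passes its speed limit or range.

## Working session

There is one attempt and no reset: what is moved stays moved. The work goes in short steps, Python scripts to look and compute and a tool call to move; the robot and the scene stay as the last step left them, time stands still between calls to the robot, and variables do not carry over. Pictures are saved under pics/ and viewed, and the job is handed in when it is done.

Besides the shell and the picture viewer there is one more tool, called after "Emit:" in YAML: its name, and indented under it one key for each argument. servo_tool: Moves the arm, as the interface text tells. Its arguments: {"type":"object","properties":{"series":{"type":"array"},"claw":{"type":"number"},"newtons":{"type":"number"}},"required":["series"]}

```bash
mkdir -p pics; ls
cat > h.py <<'E'
import numpy as np, cv2
from cell import sense, vision, order, nets
def save(name,fn):
    im,d=vision.grab_frame(name); cv2.imwrite('pics/'+fn,im[:,:,::-1]); np.save('pics/'+fn[:-4]+'.npy',d); return im,d
def undist(ci,px):
    px=np.atleast_2d(np.array(px,float))
    d=(px-[ci['cx'],ci['cy']])/[ci['fx'],ci['fy']]
    u=d.copy()
    for _ in range(20):
        u=d/(1+ci['k1']*(u**2).sum(1,keepdims=True))
    return u
def ray(ci,px):
    u=undist(ci,px); R=np.array(ci['orientation']); 
    return np.array(ci['xyz']), np.c_[u,np.ones(len(u))]@R.T
def onplane(ci,px,z):
    o,r=ray(ci,px); return o+r*((z-o[2])/r[:,2])[:,None]
def ptdepth(ci,px,depth):
    o,r=ray(ci,px); return o+r*np.array([depth[int(round(p[1])),int(round(p[0]))] for p in np.atleast_2d(px)])[:,None]
def cloud(ci,depth):
    vv,uu=np.mgrid[0:400,0:640]; px=np.c_[uu.ravel(),vv.ravel()]
    o,r=ray(ci,px); P=o+r*depth.reshape(-1,1); P[depth.ravel()==0]=np.nan
    return P.reshape(400,640,3)
def proj(ci,P):
    P=np.atleast_2d(np.array(P,float)); c=(P-np.array(ci['xyz']))@np.array(ci['orientation']); u=c[:,:2]/c[:,2:]
    u=u*(1+ci['k1']*(u**2).sum(1,keepdims=True)); return u*[ci['fx'],ci['fy']]+[ci['cx'],ci['cy']]
E
python3 - <<'E'
from h import *
s=sense(); print(s)
for n in ['scene','top']:
    save(n,n+'1.png'); print(n,vision.camera_info(n))
    for t in ['panel','key','rest','jig','glue','mallet','tray']:
        r=nets.tip_of(t,n); print(t,[(np.round(x['position'],1),round(x['score'],2)) for x in r[:2]])
    for t in ['fence_corner','panel_corner','socket']:
        r=nets.tip_of(t,n); print(t,[(np.round(x['position'],1),round(x['score'],2)) for x in r[:2]])
print(sense()['t'])
E
```

```text
pics
{'t': 0.0, 'q': array([-1.19466558e+00,  9.18624907e-02,  1.23191072e+00, -3.68980521e-05,
        1.81974962e+00, -5.67112636e-02]), 'dq': array([ 0.00227167,  0.0007693 ,  0.00139641,  0.00129135, -0.00060127,
        0.00028683]), 'joint_torque': array([ 5.98643055e-04, -4.58732235e+01, -4.18024528e+01, -1.65029796e-04,
        1.15601454e-02, -4.02282785e-05]), 'position': array([ 251.52562549, -544.35700256,  194.63470811]), 'tool_rot': array([[ 9.07781156e-01,  4.19443467e-01, -7.42259535e-04],
       [ 4.19444117e-01, -9.07779410e-01,  1.78210234e-03],
       [ 7.36832595e-05, -1.92909531e-03, -9.99998137e-01]]), 'ft_force': array([-0.55490267,  0.29216387, -0.42174652]), 'ft_torque': array([ 0.05263198, -0.04967566,  0.00573818]), 'finger_gap': 85.36563044887187}
scene {'fx': 452.9170019912373, 'fy': 452.9170019912373, 'cx': 313.610683661732, 'cy': 201.41718231559472, 'k1': -0.013091325826837056, 'xyz': array([1339.74202757,  -77.71384072,  867.07320284]), 'orientation': array([[ 0.21717469,  0.71079467, -0.6690337 ],
       [ 0.97611424, -0.16235899,  0.14436253],
     
[... 601 characters left out ...]
: array([ 445.07500804,   74.39129855, 1360.43257027]), 'orientation': array([[ 0.0282905 , -0.99150448,  0.1269587 ],
       [-0.99958697, -0.02870304, -0.00142074],
       [ 0.00505277, -0.12686606, -0.99190699]])}
panel [(array([300.6, 216.8]), 0.92)]
key [(array([424.4, 218.8]), 0.71), (array([293.8, 205.8]), 0.28)]
rest [(array([425.5, 221.9]), 0.61), (array([280.7, 191.1]), 0.47)]
jig [(array([304.9, 218.4]), 0.97)]
glue [(array([187.5, 189.1]), 0.9)]
mallet [(array([423.6, 148.7]), 0.87)]
tray [(array([285.6, 136.3]), 0.95), (array([425.7, 151.5]), 0.28)]
fence_corner [(array([271.8, 186.6]), 0.68)]
panel_corner [(array([277.8, 193.4]), 0.62)]
socket [(array([294. , 206.3]), 0.8)]
1.1
```

View pics/top1.png

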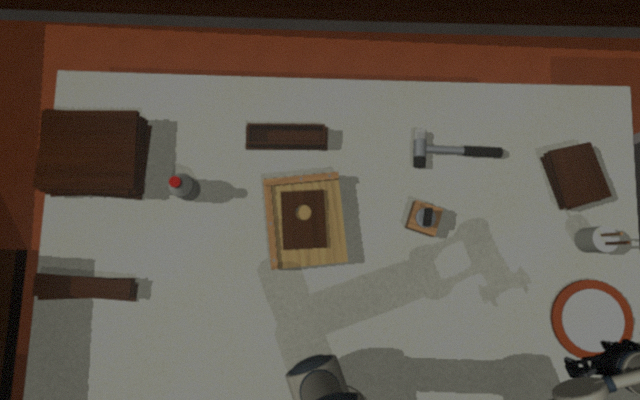

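View pics/scene1.png

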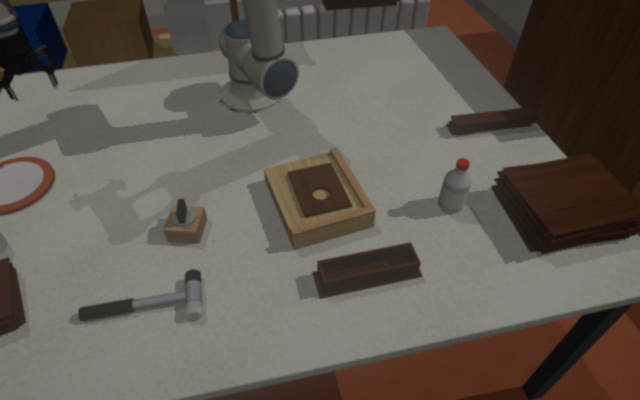

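Run:
```python
from h import *
im=cv2.imread('pics/top1.png'); c=im[120:290,150:480]; cv2.imwrite('pics/top1c.png',cv2.resize(c,None,fx=2.4,fy=2.4,interpolation=cv2.INTER_CUBIC))
```

```text
(no output)
```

View pics/top1c.png

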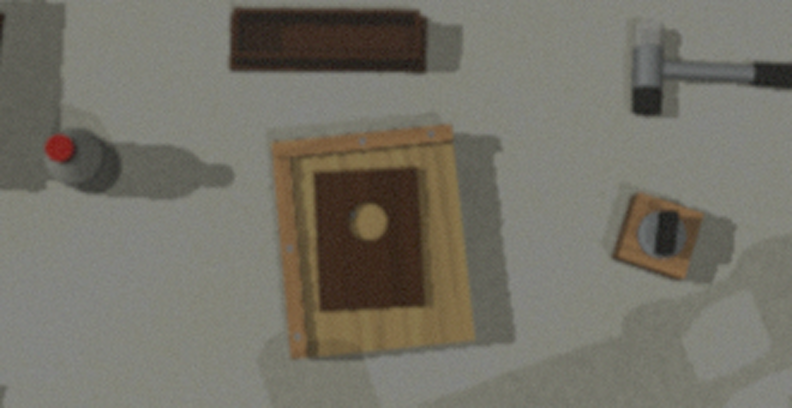

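The top view shows the jig around (305,220), with the panel hole at (304,212) and the key's rest at (425,217). The glue is left of the jig at (185,188), the tray is above it at (286,137), and the mallet is at (440,150). Next I'll get rough world positions.

Run:
```python
from h import *
ci=vision.camera_info('top'); d=np.load('pics/top1.npy')
s=2.4; f=lambda x,y:(150+(x+.5)/s-.5,120+(y+.5)/s-.5)
J={'jigTL':f(273,141),'jigTR':f(452,126),'jigBR':f(474,342),'jigBL':f(291,358)}
for k,p in J.items(): print(k,onplane(ci,p,62 if 'BR' not in k else 50).round(0), ptdepth(ci,p,d).round(0))
for k,p in {'pTL':f(315,172),'pTR':f(417,168),'pBR':f(425,305),'pBL':f(320,310),'hole':f(369,221)}.items(): print(k,onplane(ci,p,60).round(1), ptdepth(ci,p,d).round(0))
for k,p in {'fl':f(661,234),'gr':f(667,232)}.items(): print(k,onplane(ci,p,51 if k=='fl' else 89).round(1), ptdepth(ci,p,d).round(0))
for k,p,z in [('glue',f(60,148),150),('trayTL',f(232,10),51),('trayBR',f(420,70),51),('malletHead',f(648,85),36)]: print(k,onplane(ci,p,z).round(0))
print(vision.camera_info('wrist'), sense()['position'])
```

```text
jigTL [[658. 217.  62.]] [[669. 225.  -2.]]
jigTR [[682.  11.  62.]] [[682.  11.  61.]]
jigBR [[435. -20.  50.]] [[435. -24.  -5.]]
jigBL [[412. 187.  62.]] [[410. 192.  -2.]]
pTL [[624.  167.8  60. ]] [[624. 168.  60.]]
pTR [[632.1  50.4  60. ]] [[632.  50.  59.]]
pBR [[475.2  37.2  60. ]] [[476.  37.  46.]]
pBL [[466.2 156.2  60. ]] [[466. 156.  60.]]
hole [[569.1 103.8  60. ]] [[570. 104.  47.]]
fl [[ 564.7 -233.    51. ]] [[ 562. -227.   77.]]
gr [[ 563.6 -230.8   89. ]] [[ 564. -231.   90.]]
glue [[630. 435. 150.]]
trayTL [[815. 274.  51.]]
trayBR [[750.  50.  51.]]
malletHead [[ 743. -221.   36.]]
{'fx': 357.3670654937245, 'fy': 357.3670654937245, 'cx': 317.494021830748, 'cy': 203.7044998143612, 'k1': -0.042573548407796674, 'xyz': array([ 328.37439999, -508.34218838,  373.91860207]), 'orientation': array([[ 4.20572014e-01, -8.57167427e-01, -2.97293092e-01],
       [-9.07259113e-01, -3.97455231e-01, -1.37514511e-01],
       [-2.87734539e-04,  3.27556622e-01, -9.44831507e-01]])} [ 251.65225069 -544.68132575  195.77909338]
```

Emit:
servo_tool:
  series: [34,-29,-4,0,34,-29,-4,0,34,-29,-4,0,34,-29,-4,0,34,-29,-4,0,34,-29,-4,0,34,-29,-4,0,34,-29,-4,0,34,-29,-4,0,34,-29,-4,0,34,-29,-4,0,34,-29,-4,0,34,-29,-4,0,34,-29,-4,0,34,-29,-4,0,34,-29,-4,0]
  claw: 0

```text
t: 2.7
position: [560.3, 125.1, 262.6]
tool_rot: [[0.912, 0.41, 0.006], [0.41, -0.912, 0.001], [0.006, 0.001, -1.0]]
ft_force: [0.8, -1.2, 0.3]
finger_gap: -0.2
```

Emit:
servo_tool:
  series: [0,0,0,-8.5,0,0,0,-8.5,0,0,0,-8.5,0,0,0,-8.5,0,0,0,-8.5,0,0,0,-8.5,0,0,0,-8.5,0,0,0,-8.5,0,0,0,-8.5,0,0,0,-8.5,0,0,0,-8.5,0,0,0,-8.5,0,0,0,-8.5,0,0,0,-8.5,0,0,0,-8.5,0,0,0,-8.5,0,0,0,-8.5,0,0,0,-8.5,0,0,0,-8.5,0,0,0,0]

```text
t: 4.7
position: [561.8, 133.3, 260.5]
tool_rot: [[-0.991, -0.136, 0.003], [-0.136, 0.991, 0.002], [-0.004, 0.002, -1.0]]
ft_force: [-0.0, 0.6, 0.4]
finger_gap: -0.2
```

Run:
```python
from h import *
s=sense(); print(s['t'],s['position'],np.degrees(np.arctan2(s['tool_rot'][1,0],s['tool_rot'][0,0])),s['q'],s['finger_gap'])
ci=vision.camera_info('wrist'); save('wrist','w1.png'); np.save('pics/w1ci.npy',ci,allow_pickle=True)
```

```text
4.7 [561.84187382 133.30501892 260.50121283] -172.1709122172004 [ 1.72866027e-01  4.95221252e-02  1.15894237e+00  1.92428329e-03
  1.92949098e+00 -1.53389831e+00] -0.1927520355274975
```

View pics/w1.png

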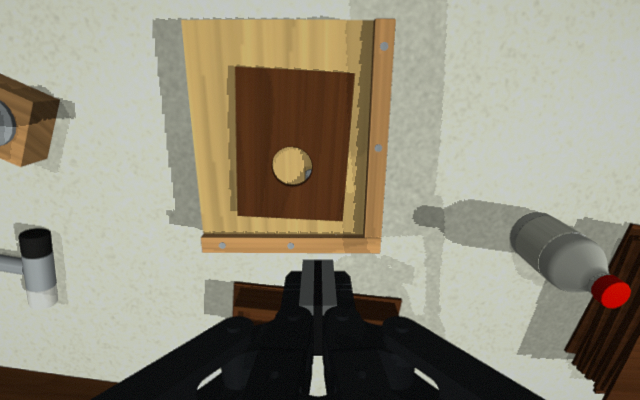

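The jig fills the wrist view. The panel runs (236,66)–(343,221) with its hole at (293,166). The fences lie right at x≈370–390 and bottom at y≈235–250. Next I'll extract the edges precisely.

Run:
```python
from h import *
im=cv2.imread('pics/w1.png'); c=im[5:265,145:405]; cv2.imwrite('pics/w1c.png',cv2.resize(c,None,fx=2.3,fy=2.3,interpolation=cv2.INTER_CUBIC))
ci=np.load('pics/w1ci.npy',allow_pickle=True).item(); d=np.load('pics/w1.npy')
P=cloud(ci,d)
# dark panel mask
hsv=cv2.cvtColor(im,cv2.COLOR_BGR2HSV)
r=np.zeros((400,640),bool); r[40:235,215:372]=1
z=P[:,:,2]
panel=r&(z>56)&(z<64.5)&(hsv[:,:,2]<110)
panel=cv2.morphologyEx(panel.astype(np.uint8),cv2.MORPH_OPEN,np.ones((5,5)))
cn=max(cv2.findContours(panel,cv2.RETR_EXTERNAL,cv2.CHAIN_APPROX_NONE)[0],key=cv2.contourArea)[:,0]
W=onplane(ci,cn,60)[:,:2]
rect=cv2.minAreaRect(W.astype(np.float32)); print('panel',rect, cv2.boxPoints(rect))
fence=(z>60)&(z<66)&(np.arange(640)[None]>150)&(np.arange(640)[None]<410)&(np.arange(400)[:,None]<260)&~(panel>0)
cv2.imwrite('pics/f.png',(fence*255).astype(np.uint8))
print('z jig',np.median(z[90:190,212:226]),'panel',np.median(z[100:140,250:330]),'fence',np.median(z[60:140,380:386]),np.median(z[240:248,220:340]))
```

```text
panel ((550.7125854492188, 105.63660430908203), (159.83303833007812, 120.12168884277344), 4.725772380828857) [[466.1195   158.90921 ]
 [476.016     39.195877]
 [635.30566   52.364   ]
 [625.4092   172.07733 ]]
z jig nan panel nan fence nan nan
```

View pics/w1c.png

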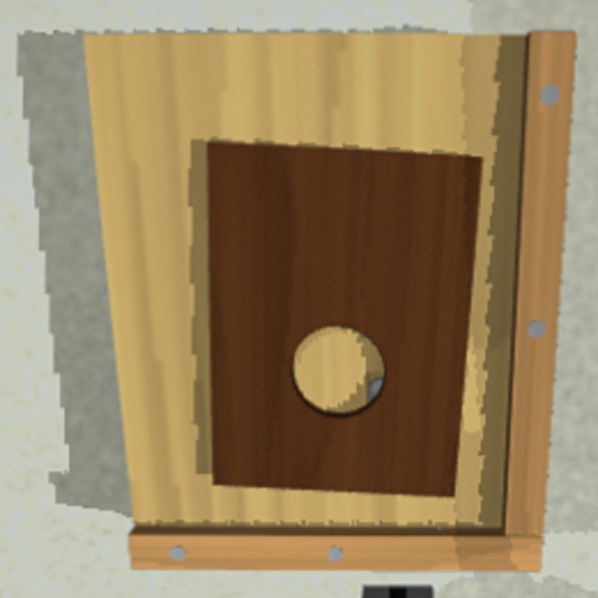

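Run:
```python
from h import *
ci=np.load('pics/w1ci.npy',allow_pickle=True).item()
s=2.3; f=lambda x,y:(145+(x+.5)/s-.5,5+(y+.5)/s-.5)
pts={'oc':(542,570),'o_yend':(576,31),'i_yend':(528,32),'o_xend':(131,570),'i_xend':(132,532),'ic':(507,536)}
Jx={'oc':(125,105),'o_yend':(-125,105),'i_yend':(-125,85),'o_xend':(125,-105),'i_xend':(105,-105),'ic':(105,85)}
A=[];B=[]
for k,p in pts.items():
    w=onplane(ci,f(*p),62)[0]; print(k,w.round(1)); A.append(Jx[k]);B.append(w[:2])
w=onplane(ci,f(84,32),50)[0]; A.append((-125,-105));B.append(w[:2])
A=np.array(A,float);B=np.array(B)
am=A.mean(0);bm=B.mean(0);U,S,V=np.linalg.svd((A-am).T@(B-bm));R=V.T@np.diag([1,np.sign(np.linalg.det(V.T@U.T))])@U.T;t=bm-R@am
print('yaw',np.degrees(np.arctan2(R[1,0],R[0,0])),'t',t); print('res',(B-(A@R.T+t)).round(1))
print('fc',R@[105,85]+t,'socket',R@[45,25]+t)
np.savez('jig.npz',R=R,t=t)
c=np.array([[466.1,158.9],[476,39.2],[635.3,52.4],[625.4,172.1]]); print('panel corners in jig',((c-t)@R).round(1))
print('panel final centre',R@[25,25]+t)
```

```text
oc [658.5 222.9  62. ]
o_yend [412.  188.9  62. ]
i_yend [415.3 169.2  62. ]
o_xend [687.4  14.4  62. ]
i_xend [665.9  14.4  62. ]
ic [642.1 201.7  62. ]
yaw 7.718321715408026 t [549.1874354 102.4992278]
res [[-0.4 -0.4]
 [ 0.8 -0.8]
 [ 1.4 -0.7]
 [ 0.2 -0.8]
 [-1.5  1.8]
 [ 0.3  0.8]
 [-0.7  0.1]]
fc [641.82040638 200.83097591] socket [590.42217233 133.31637352]
panel corners in jig [[-74.8  67. ]
 [-81.  -52.9]
 [ 78.6 -61.2]
 [ 84.9  58.7]]
panel final centre [570.60336625 130.63031213]
```

Emit:
servo_tool:
  series: [30,-6,0,0,30,-6,0,0,30,-6,0,0,30,-5,0,0,0,0,40,0,0,0,40,0,0,0,40,0,0,0,40,0,0,0,20,0,0,0,0,0]

```text
t: 5.75
position: [442.9, 94.4, 74.9]
tool_rot: [[-0.996, -0.088, 0.009], [-0.088, 0.996, 0.003], [-0.009, 0.002, -1.0]]
ft_force: [0.2, 0.2, 0.2]
finger_gap: -0.1
```

```bash
cat >> h.py <<'E'
def st():
    s=sense(); j=np.load('jig.npz'); p=s['position']; R=s['tool_rot']
    print('t',round(s['t'],2),'pos',p.round(1),'jig',(j['R'].T@(p[:2]-j['t'])).round(1),'yaw-jig',round(np.degrees(np.arctan2(R[1,0],R[0,0]))-np.degrees(np.arctan2(j['R'][1,0],j['R'][0,0])),2),'tilt',R[:2,2].round(4),'F jig',(j['R'].T@s['ft_force'][:2]).round(1),round(s['ft_force'][2],1),'gap',round(s['finger_gap'],1),'tq',s['ft_torque'].round(2))
E
python3 -c "
from h import *
st()
print(vision.camera_info('wrist')['xyz'])
im,d=save('wrist','w2.png')"
```

```text
t 5.75 pos [442.9  94.4  74.9] jig [-106.4    6.3] yaw-jig -182.66 tilt [0.009  0.0028] F jig [0.2 0.2] 0.2 gap -0.1 tq [-0.01  0.01  0.05]
[356.53355579  87.21756733 252.28572574]
```

View pics/w2.png

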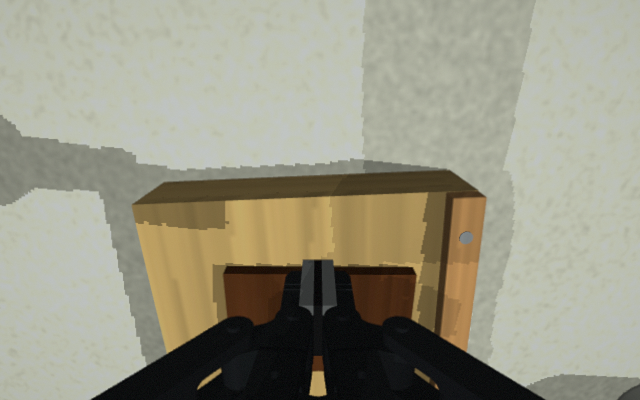

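Emit:
servo_tool:
  series: [0,0,11,-2.7,0,0,10,0,0,0,0,0]

```text
t: 6.1
position: [446.6, 95.0, 60.2]
tool_rot: [[-0.991, -0.131, 0.018], [-0.131, 0.991, 0.004], [-0.019, 0.002, -1.0]]
ft_force: [-0.8, 0.0, 0.6]
finger_gap: -0.0
```

```bash
python3 -c "
from h import *
st()"
```

```text
t 6.1 pos [446.6  95.   60.2] jig [-102.7    6.3] yaw-jig -180.21 tilt [0.0182 0.0041] F jig [-0.8  0.1] 0.6 gap -0.0 tq [ 0.   -0.02  0.05]
```

Emit:
servo_tool:
  series: [0,0,4,0,0,0,3,0,0,0,0,0,0,0,0,0]

```text
t: 6.5
position: [448.7, 95.3, 56.3]
tool_rot: [[-0.992, -0.127, 0.023], [-0.127, 0.992, 0.005], [-0.024, 0.002, -1.0]]
ft_force: [-0.1, 0.3, -0.1]
finger_gap: -0.1
```

```bash
python3 -c "
from h import *
st()"
```

```text
t 6.5 pos [448.7  95.3  56.3] jig [-100.6    6.3] yaw-jig -180.4 tilt [0.0235 0.0048] F jig [-0.1  0.3] -0.1 gap -0.1 tq [-0.   -0.01 -0.06]
```

Emit:
servo_tool:
  series: [0,0,0,0,0,0,0,0,0,0,0,0,0,0,0,0,0,0,0,0]

```text
t: 7.0
position: [448.9, 95.3, 56.9]
tool_rot: [[-0.992, -0.127, 0.024], [-0.127, 0.992, 0.005], [-0.025, 0.002, -1.0]]
ft_force: [-0.3, -0.9, -0.7]
finger_gap: 0.2
```

```bash
python3 -c "
from h import *
st();print(sense()['q'],sense()['dq'])"
```

```text
t 7.0 pos [448.9  95.3  56.9] jig [-100.3    6.3] yaw-jig -180.42 tilt [0.0242 0.0049] F jig [-0.4 -0.8] -0.7 gap 0.2 tq [-0.02 -0.01  0.05]
[ 1.33710095e-01 -3.07942777e-01  1.84730116e+00  1.61132760e-03
  1.57755853e+00 -1.56437448e+00] [ 5.61836070e-04  5.19293267e-04  2.29125270e-04  2.55270431e-03
  8.80733027e-04 -2.89629399e-05]
```

Emit:
servo_tool:
  series: [0,0,4,0,-4,0,0,0,-4,0,0,0,-3,0,0,0]

```text
t: 7.4
position: [460.5, 96.8, 52.6]
tool_rot: [[-0.992, -0.127, 0.024], [-0.127, 0.992, 0.005], [-0.025, 0.002, -1.0]]
ft_force: [-0.2, 1.0, 0.3]
finger_gap: -0.3
```

```bash
python3 -c "
from h import *
st()"
```

```text
t 7.4 pos [460.5  96.8  52.6] jig [-88.6   6.3] yaw-jig -180.43 tilt [0.0242 0.0049] F jig [-0.1  1. ] 0.3 gap -0.3 tq [-0.05 -0.02  0.04]
```

Emit:
servo_tool:
  series: [-4,0,0,0,-4,0,0,0,-4,0,0,0,-4,0,0,0,0,0,0,0]

```text
t: 7.9
position: [478.5, 99.1, 53.0]
tool_rot: [[-0.992, -0.127, 0.024], [-0.127, 0.992, 0.005], [-0.025, 0.002, -1.0]]
ft_force: [-0.5, -0.1, -0.5]
finger_gap: -0.6
```

```bash
python3 -c "
from h import *
st()"
```

```text
t 7.9 pos [478.5  99.1  53. ] jig [-70.5   6.1] yaw-jig -180.43 tilt [0.0241 0.0049] F jig [-0.5 -0. ] -0.5 gap -0.6 tq [ 0.01  0.05 -0.02]
```

Emit:
servo_tool:
  series: [-2,0,0,0,-2,0,0,0,-1,0,0,0]

```text
t: 8.2
position: [483.7, 99.8, 53.1]
tool_rot: [[-0.992, -0.127, 0.024], [-0.127, 0.992, 0.005], [-0.024, 0.002, -1.0]]
ft_force: [-0.3, 0.6, -0.4]
finger_gap: 0.2
```

```bash
python3 -c "
from h import *
st()"
```

```text
t 8.2 pos [483.7  99.8  53.1] jig [-65.3   6.1] yaw-jig -180.43 tilt [0.0238 0.0048] F jig [-0.2  0.7] -0.4 gap 0.2 tq [ 0.05  0.02 -0.02]
```

Emit:
servo_tool:
  series: [-1.5,0,0,0,-1.5,0,0,0]

```text
t: 8.4
position: [486.9, 100.2, 53.2]
tool_rot: [[-0.992, -0.127, 0.024], [-0.127, 0.992, 0.005], [-0.024, 0.002, -1.0]]
ft_force: [1.0, 0.1, -0.0]
finger_gap: -0.4
```

```bash
python3 -c "
from h import *
st(); save('top','t2.png')
im=cv2.imread('pics/t2.png'); c=im[150:290,230:390]; cv2.imwrite('pics/t2c.png',cv2.resize(c,None,fx=4,fy=4,interpolation=cv2.INTER_CUBIC))
save('wrist','w3.png')"
```

```text
t 8.4 pos [486.9 100.2  53.2] jig [-62.1   6.1] yaw-jig -180.42 tilt [0.0239 0.0048] F jig [ 1.1 -0. ] -0.0 gap -0.4 tq [-0.03  0.01 -0.01]
```

View pics/w3.png

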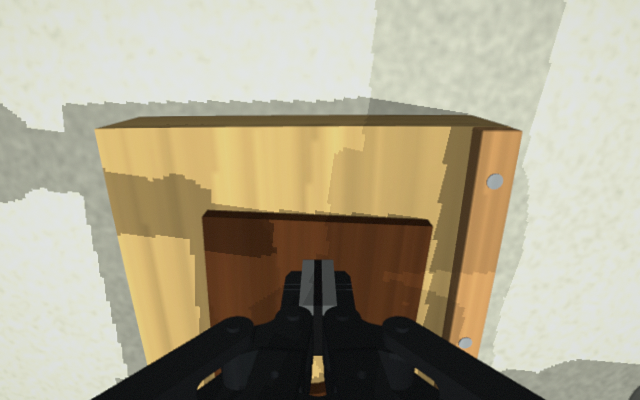

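View pics/t2c.png

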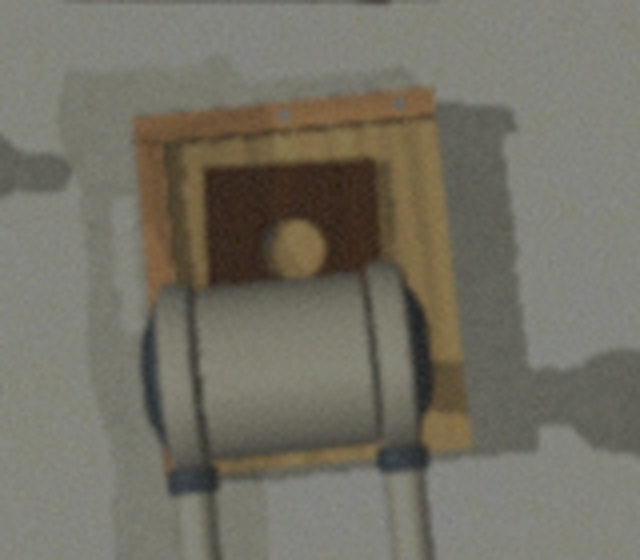

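```bash
python3 -c "
from h import *
ci=vision.camera_info('wrist'); d=np.load('pics/w3.npy'); P=cloud(ci,d)
for v in range(215,300,6): print(v,P[v,310].round(1),P[v,325].round(1),P[v,230].round(1),P[v,400].round(1))
print(proj(ci,sense()['position']))
im=cv2.imread('pics/w3.png')[180:330,220:430]; cv2.imwrite('pics/w3c.png',cv2.resize(im,None,fx=3.7,fy=3.7,interpolation=cv2.INTER_CUBIC))
"
```

```text
215 [471.4  95.1  51.7] [470.4 103.1  51.5] [474.1  53.7  57.9] [465.7 143.6  50.3]
221 [471.1  95.2  60.3] [470.1 102.9  60.4] [476.2  54.4  60.7] [467.1 142.7  55.7]
227 [475.   95.7  59.2] [473.3 103.3  60.9] [480.3  54.3  59.3] [468.7 142.1  60. ]
233 [478.   96.1  60.1] [477.4 103.9  59.2] [483.2  54.6  60.4] [472.  142.7  60.3]
239 [481.5  96.5  60.1] [480.7 104.4  59.6] [486.9  54.7  59.9] [475.8 143.8  59.4]
245 [484.9  96.9  60.1] [483.8 104.8  60.4] [490.2  54.9  60.4] [479.  144.3  60. ]
251 [488.6  97.4  59.9] [487.4 105.3  60.3] [494.1  55.   60. ] [482.3 144.9  60.5]
257 [491.8  97.8  60.7] [491.1 105.8  60. ] [497.5  55.2  60.3] [485.9 145.7  60.3]
263 [474.9  96.3  96.2] [473.8 102.6  96.7] [500.9  55.4  60.8] [489.8 146.7  59.8]
269 [474.7  96.4 101.4] [474.  102.5 101.4] [505.1  55.4  60. ] [493.3 147.4  60.2]
275 [474.9  96.5 105.7] [473.5 102.3 106.7] [508.6  55.7  60.6] [497.2 148.3  59.9]
281 [475.1  96.6 109.8] [473.8 102.3 110.5] [512.8  55.7  60.1] [500.4 148.8  60.7]
287 [474.6  96.6 114.6] [473.9 102.2 114.5] [516.5  55.9  60.3] [504.5 149.7  60.4]
293 [474.8  96.7 118.1] [473.9 102.1 118.5] [520.5  56.1  60.3] [508.6 150.7  60. ]
299 [474.7  96.7 122. ] [473.2 101.9 123.1] [524.6  56.2  60.2] [511.9 151.2  61. ]
[[315.63099112 243.0333761 ]]
```

View pics/w3c.png

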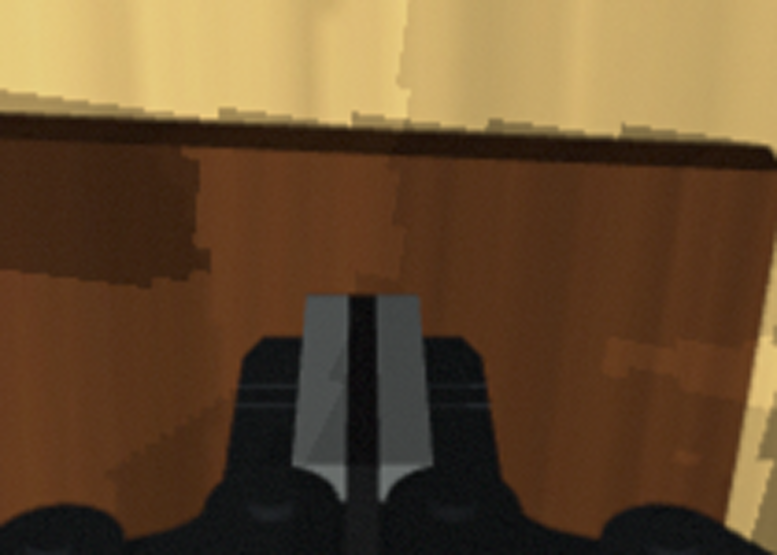

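The wrist view shows the tips hovering over the panel at pixel (318,262), with depth giving z≈96, and the panel hasn't moved. That contradicts the TCP reading of 53, so I'll check it from the scene camera.

```bash
python3 -c "
from h import *
st(); im,d=save('scene','s2.png')
ci=vision.camera_info('scene'); 
R=sense()['tool_rot']; p=sense()['position']
for dz in (0,-20,-43,-60): print(dz,proj(ci,p+R@[0,0,dz]).round(1))
im=cv2.imread('pics/s2.png')[90:260,230:430]; cv2.imwrite('pics/s2c.png',cv2.resize(im,None,fx=3.5,fy=3.5,interpolation=cv2.INTER_CUBIC))
"
```

```text
t 8.5 pos [486.9 100.2  53.2] jig [-62.   6.] yaw-jig -180.43 tilt [0.0239 0.0048] F jig [0.1 0.7] -0.1 gap -0.2 tq [-0.   -0.01 -0.02]
0 [[311.  171.7]]
-20 [[310.9 165.9]]
-43 [[310.7 159.1]]
-60 [[310.6 154. ]]
```

View pics/s2c.png

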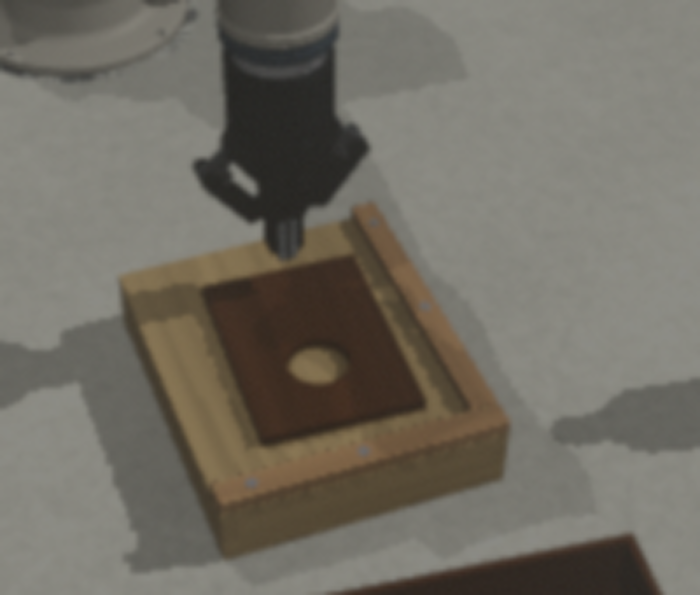

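The scene camera agrees: the real fingertip is about 41 mm above the reported TCP along the tool axis. Laterally it matches. I'll treat the reported z as tip z minus 41 and confirm that by contact. First I back off behind the panel edge.

Emit:
servo_tool:
  series: [14,0,0,0,14,0,0,0,14,0,0,0,0,0,12,0,0,0,12,0,0,0,6,0,0,0,0,0]

```text
t: 9.25
position: [445.2, 94.8, 19.0]
tool_rot: [[-0.992, -0.127, 0.024], [-0.127, 0.992, 0.005], [-0.024, 0.002, -1.0]]
ft_force: [-0.6, -0.3, 0.2]
finger_gap: 0.0
```

```bash
python3 -c "
from h import *
st(); save('wrist','w4.png'); ci=vision.camera_info('wrist'); P=cloud(ci,np.load('pics/w4.npy'))
for v in range(245,290,3): print(v,P[v,310].round(1),P[v,325].round(1))
"
```

```text
t 9.25 pos [445.2  94.8  19. ] jig [-104.1    6.4] yaw-jig -180.43 tilt [0.0237 0.0048] F jig [-0.6 -0.2] 0.2 gap 0.0 tq [-0.    0.04 -0.01]
245 [430.9  90.5  50.5] [430.   97.3  50.6]
248 [431.9  90.7  51.6] [432.2  97.6  49.4]
251 [434.2  90.9  50.1] [432.7  97.6  51.3]
254 [435.8  91.1  50. ] [434.5  97.9  50.7]
257 [437.2  91.3  50.2] [435.6  98.   51.5]
260 [433.8  91.   59.1] [432.6  97.4  59.7]
263 [433.4  91.   62.2] [431.9  97.2  63.5]
266 [434.   91.1  63.8] [432.6  97.3  64.8]
269 [433.4  91.1  67.1] [432.7  97.3  67. ]
272 [433.3  91.1  69.6] [432.6  97.2  69.6]
275 [432.7  91.1  73. ] [432.7  97.2  71.6]
278 [433.4  91.2  74. ] [432.1  97.   74.8]
281 [433.3  91.2  76.3] [432.7  97.1  76.1]
284 [433.8  91.3  77.5] [432.7  97.   78.1]
287 [433.   91.3  80.8] [432.3  96.9  80.8]
```

View pics/w4.png

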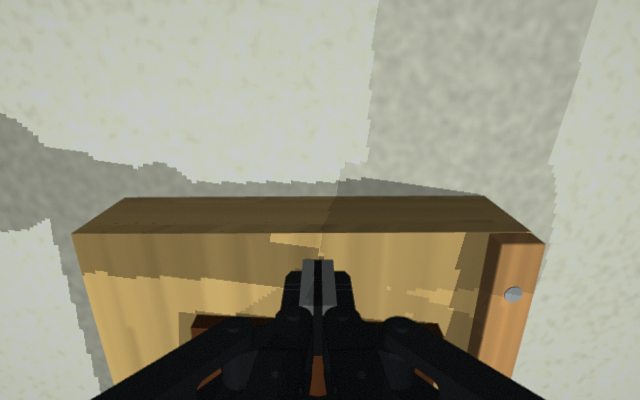

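The tip is at z≈59.5 with 19.0 reported, so the offset of about 40.5 is consistent. The panel edge is visible ahead of the fingers at row ~320.

Emit:
servo_tool:
  series: [0,0,4,0,0,0,3,0,-4,0,0,0,-4,0,0,0,-4,0,0,0,-4,0,0,0,0,0,0,0]

```text
t: 10.0
position: [464.1, 97.2, 15.6]
tool_rot: [[-0.992, -0.127, 0.026], [-0.127, 0.992, 0.005], [-0.026, 0.002, -1.0]]
ft_force: [0.7, -0.6, -0.1]
finger_gap: -0.1
```

```bash
python3 -c "
from h import *
st()
"
```

```text
t 10.0 pos [464.1  97.2  15.6] jig [-85.    6.2] yaw-jig -180.44 tilt [0.0258 0.005 ] F jig [ 0.6 -0.7] -0.1 gap -0.1 tq [-0.    0.02 -0.04]
```

Emit:
servo_tool:
  series: [-4,0,1,0,-4,0,1,0,-4,0,0.5,0,-3,0,0.5,0,0,0,0,0]

```text
t: 10.5
position: [479.4, 99.2, 14.7]
tool_rot: [[-0.992, -0.127, 0.024], [-0.127, 0.992, 0.005], [-0.024, 0.002, -1.0]]
ft_force: [0.1, 0.5, 1.5]
finger_gap: -0.4
```

```bash
python3 -c "
from h import *
st(); save('wrist','w5.png')
"
```

```text
t 10.5 pos [479.4  99.2  14.7] jig [-69.6   6.2] yaw-jig -180.43 tilt [0.0236 0.0047] F jig [0.1 0.4] 1.5 gap -0.4 tq [ 0.04  0.07 -0.  ]
```

View pics/w5.png

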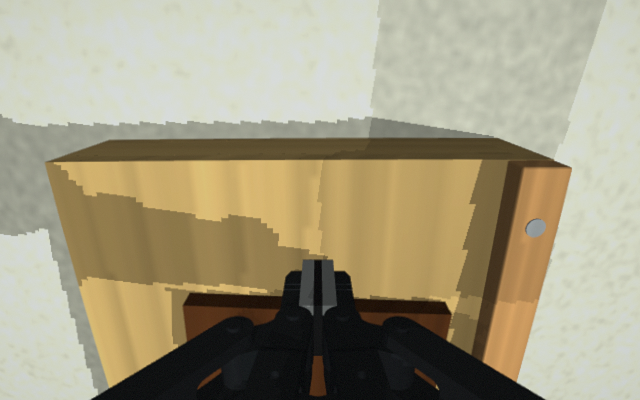

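Emit:
servo_tool:
  series: [-2,0,0,0,-2,0,0,0]

```text
t: 10.75
position: [481.7, 99.4, 14.6]
tool_rot: [[-0.992, -0.127, 0.02], [-0.127, 0.992, 0.004], [-0.02, 0.001, -1.0]]
ft_force: [-13.2, -2.0, 10.1]
finger_gap: -0.5
```

Emit:
servo_tool:
  series: [-1,0,0,0,-1,0,0,0]

```text
t: 10.95
position: [481.4, 99.4, 14.6]
tool_rot: [[-0.992, -0.127, 0.014], [-0.127, 0.992, 0.003], [-0.014, 0.001, -1.0]]
ft_force: [-6.4, -1.2, 5.6]
finger_gap: 0.0
```

```bash
python3 -c "
from h import *
st()
"
```

```text
t 10.95 pos [481.4  99.4  14.6] jig [-67.6   6. ] yaw-jig -180.44 tilt [0.014  0.0031] F jig [-6.5 -0.3] 5.6 gap 0.0 tq [-0.17  1.11  0.01]
```

Emit:
servo_tool:
  series: [8,0,0,0,0,0,-20,0,0,0,-20,0,-25,-22,0,0,-25,-22,0,0,-25,-22,0,0,-25,-20,0,0,0,0,0,0]

```text
t: 11.75
position: [584.8, 23.7, 53.8]
tool_rot: [[-0.991, -0.13, 0.016], [-0.13, 0.992, 0.003], [-0.016, 0.001, -1.0]]
ft_force: [-0.4, 0.2, -0.8]
finger_gap: -0.5
```

```bash
python3 -c "
from h import *
st(); save('wrist','w6.png')
"
```

```text
t 11.75 pos [584.8  23.7  53.8] jig [ 24.7 -82.8] yaw-jig -180.28 tilt [0.0158 0.0034] F jig [-0.3  0.3] -0.8 gap -0.5 tq [ 0.09  0.03 -0.04]
```

View pics/w6.png

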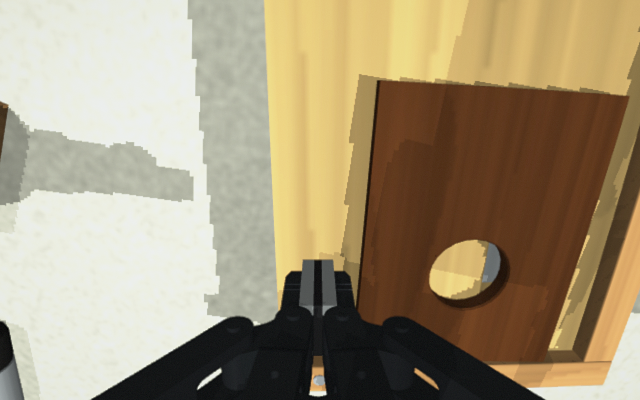

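Emit:
servo_tool:
  series: [0,0,15,0,0,0,15,0,0,0,10,0,0,0,0,0]

```text
t: 12.2
position: [582.9, 26.8, 14.6]
tool_rot: [[-0.991, -0.132, 0.019], [-0.132, 0.991, 0.004], [-0.019, 0.002, -1.0]]
ft_force: [1.8, -2.1, 5.8]
finger_gap: -0.3
```

```bash
python3 -c "
from h import *
st()
"
```

```text
t 12.2 pos [582.9  26.8  14.6] jig [ 23.2 -79.6] yaw-jig -180.13 tilt [0.0185 0.0042] F jig [ 1.5 -2.3] 5.8 gap -0.3 tq [-0.44 -0.36 -0.05]
```

Emit:
servo_tool:
  series: [0,0,-2,0,0,4,0,0,0,4,0,0,0,4,0,0,0,4,0,0,0,0,0,0]

```text
t: 12.8
position: [578.3, 45.2, 14.7]
tool_rot: [[-0.991, -0.134, 0.017], [-0.134, 0.991, 0.003], [-0.017, 0.001, -1.0]]
ft_force: [-0.3, 0.2, 1.3]
finger_gap: 0.3
```

```bash
python3 -c "
from h import *
st(); save('wrist','w7.png')
"
```

```text
t 12.8 pos [578.3  45.2  14.7] jig [ 21.2 -60.6] yaw-jig -180.01 tilt [0.0172 0.0035] F jig [-0.3  0.3] 1.3 gap 0.3 tq [-0.01  0.06 -0.02]
```

View pics/w7.png

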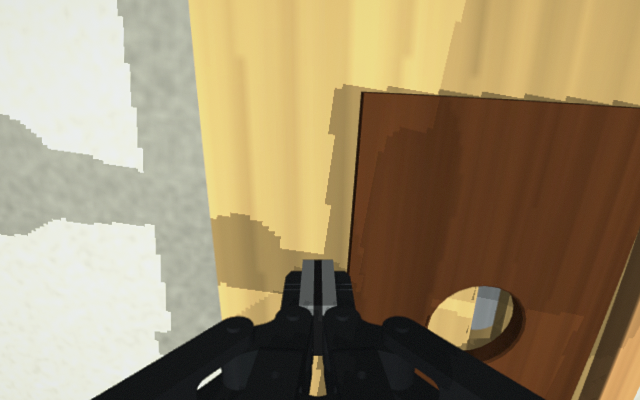

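Emit:
servo_tool:
  series: [0,3,0,0,0,3,0,0,0,2,0,0]

```text
t: 13.15
position: [577.4, 53.0, 14.7]
tool_rot: [[-0.991, -0.134, 0.017], [-0.133, 0.991, 0.003], [-0.017, 0.001, -1.0]]
ft_force: [0.5, -1.4, 1.7]
finger_gap: -0.1
```

Emit:
servo_tool:
  series: [0,1.5,0,0,0,1.5,0,0]

```text
t: 13.35
position: [577.2, 55.9, 14.7]
tool_rot: [[-0.991, -0.133, 0.018], [-0.133, 0.991, 0.002], [-0.018, -0.0, -1.0]]
ft_force: [0.6, -1.7, 2.1]
finger_gap: -0.1
```

```bash
python3 -c "
from h import *
st()
"
```

```text
t 13.35 pos [577.2  55.9  14.7] jig [ 21.5 -49.9] yaw-jig -180.06 tilt [0.0178 0.0022] F jig [ 0.4 -1.8] 2.1 gap -0.1 tq [-0.35 -0.11 -0.01]
```

Emit:
servo_tool:
  series: [0,1.5,0,0,0,1.5,0,0]

```text
t: 13.55
position: [577.3, 56.4, 14.7]
tool_rot: [[-0.991, -0.132, 0.019], [-0.132, 0.991, -0.003], [-0.018, -0.005, -1.0]]
ft_force: [0.5, -8.8, 0.4]
finger_gap: -0.1
```

```bash
python3 -c "
from h import *
st(); save('wrist','w8.png')
"
```

```text
t 13.55 pos [577.3  56.4  14.7] jig [ 21.6 -49.5] yaw-jig -180.13 tilt [ 0.0187 -0.0026] F jig [-0.6 -8.7] 0.4 gap -0.1 tq [-1.31 -0.19  0.03]
```

View pics/w8.png

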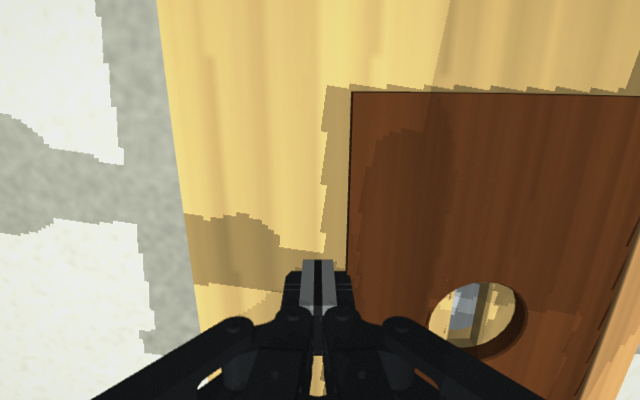

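Emit:
servo_tool:
  series: [0,-6,0,0,0,0,-40,0,0,0,-40,0,0,20,-40,0,0,20,-30,0,0,20,-30,0,0,20,0,0,0,0,0,0]

```text
t: 14.4
position: [560.4, 133.8, 196.2]
tool_rot: [[-0.991, -0.133, 0.005], [-0.133, 0.991, 0.006], [-0.006, 0.005, -1.0]]
ft_force: [-0.4, -0.9, -1.0]
finger_gap: -0.4
```

Run:
```python
from h import *
st(); ci=vision.camera_info('wrist'); save('wrist','w9.png'); np.save('pics/w9ci.npy',ci,allow_pickle=True)
im=cv2.imread('pics/w9.png')
print(im.shape)
```

```text
t 14.4 pos [560.4 133.8 196.2] jig [15.3 29.5] yaw-jig -180.1 tilt [0.0054 0.0056] F jig [-0.5 -0.9] -1.0 gap -0.4 tq [ 0.03 -0.01 -0.03]
(400, 640, 3)
```

View pics/w9.png

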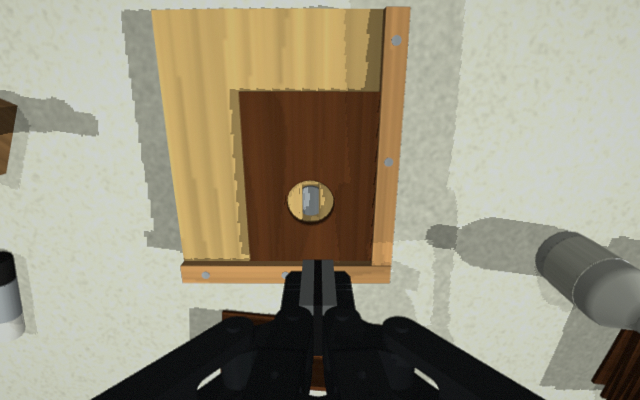

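The panel now sits against both fences, and the slot (311,201) is centred in the hole. I'll refine the socket pose from this view and check flushness.

Run:
```python
from h import *
ci=np.load('pics/w9ci.npy',allow_pickle=True).item()
im=cv2.imread('pics/w9.png'); c=im[170:232,270:350]; cv2.imwrite('pics/w9c.png',cv2.resize(c,None,fx=8,fy=8,interpolation=cv2.INTER_CUBIC))
c=im[80:270,220:400]; cv2.imwrite('pics/w9d.png',cv2.resize(c,None,fx=3.15,fy=3.15,interpolation=cv2.INTER_CUBIC))
hsv=cv2.cvtColor(im,cv2.COLOR_BGR2HSV)
# hole: bright inside panel
m=np.zeros((400,640),np.uint8); m[178:226,284:338]=(hsv[178:226,284:338,2]>100)
cn=max(cv2.findContours(m,cv2.RETR_EXTERNAL,cv2.CHAIN_APPROX_NONE)[0],key=cv2.contourArea)[:,0]
print('hole bright',cv2.minEnclosingCircle(onplane(ci,cn,60)[:,:2].astype(np.float32)))
```

```text
hole bright ((583.275390625, 131.28988647460938), 21.341907501220703)
```

View pics/w9c.png

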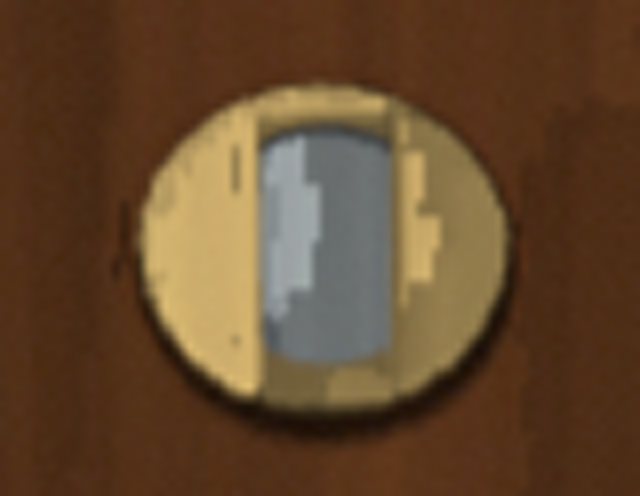

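View pics/w9d.png

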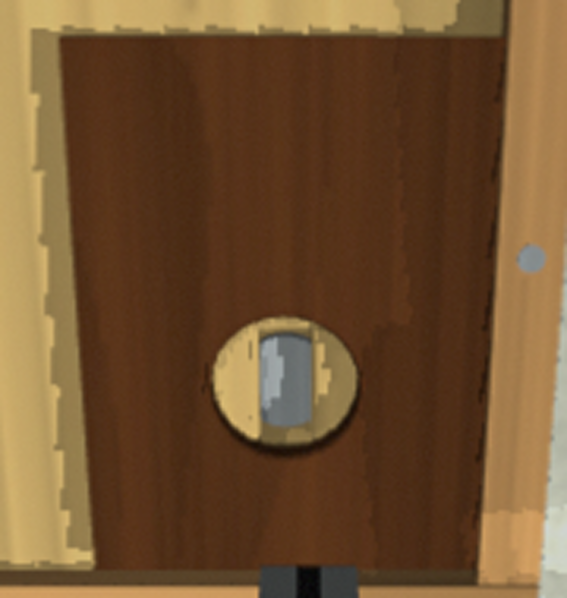

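Run:
```python
from h import *
ci=np.load('pics/w9ci.npy',allow_pickle=True).item(); j=np.load('jig.npz'); R,t=j['R'],j['t']
J=lambda w:((w[:,:2]-t)@R).round(1)
f8=lambda x,y:(270+(x+.5)/8-.5,170+(y+.5)/8-.5)
f3=lambda x,y:(220+(x+.5)/3.15-.5,80+(y+.5)/3.15-.5)
print('hole c',onplane(ci,f8(326,257),60), J(onplane(ci,f8(326,257),60)))
for p in [(259,240),(397,240),(325,115)]: print('slot',J(onplane(ci,f8(*p),50)))
for n,p,z in [('p -x-y',(60,37),60),('p -x+y',(503,36),60),('p +x-y',(95,568),60),('p +x+y',(478,570),60),('fence+y inner top',(509,0),62),('fence +y inner bot',(482,583),62),('fence x inner',(100,587),62),('fence x inner',(220,587),62),('fence x inner',(440,586),62)]:
    print(n,onplane(ci,f3(*p),z).round(1),J(onplane(ci,f3(*p),z)))
im=cv2.imread('pics/w9.png'); 
for col in (260,275,350,360): print(col,[tuple(im[r,col]) for r in range(255,272)])
```

```text
hole c [[584.32730666 132.08820102  60.        ]] [[38.8 24.6]]
slot [[40.1 16.4]]
slot [[40.2 33. ]]
slot [[24.6 24.4]]
p -x-y [[494.7  59.8  60. ]] [[-59.7 -35. ]]
p -x+y [[478.7 177.2  60. ]] [[-59.8  83.5]]
p +x-y [[652.8  80.6  60. ]] [[ 99.7 -35.7]]
p +x+y [[637.7 199.9  60. ]] [[100.8  84.7]]
fence+y inner top [[469.5 176.7  62. ]] [[-69.   84.2]]
fence +y inner bot [[641.  201.6  62. ]] [[104.3  85.8]]
fence x inner [[658.2  82.8  62. ]] [[105.3 -34.1]]
fence x inner [[653.1 120.2  62. ]] [[105.4   3.6]]
fence x inner [[643.8 188.6  62. ]] [[105.3  72.7]]
260 [(np.uint8(27), np.uint8(52), np.uint8(91)), (np.uint8(24), np.uint8(52), np.uint8(89)), (np.uint8(26), np.uint8(51), np.uint8(89)), (np.uint8(25), np.uint8(52), np.uint8(89)), (np.uint8(27), np.uint8(53), np.uint8(89)), (np.uint8(28), np.uint8(53), np.uint8(89)), (np.uint8(39), np.uint8(65), np.uint8(87)), (np.uint8(41), np.uint8(65), np.uint8(86)), (np.uint8(43), np.uint8(68), np.uint8(90)), (np.uint8(39), np.uint8(66), np.uint8(87)), (np.uint8(43), np.uint8(71), np.uint8(95)), (np.uint8(77), np.uint8(127), np.uint8(16
[... 1827 characters left out ...]
 np.uint8(43), np.uint8(78)), (np.uint8(22), np.uint8(44), np.uint8(76)), (np.uint8(23), np.uint8(43), np.uint8(76)), (np.uint8(21), np.uint8(42), np.uint8(75)), (np.uint8(26), np.uint8(48), np.uint8(75)), (np.uint8(33), np.uint8(54), np.uint8(74)), (np.uint8(32), np.uint8(55), np.uint8(73)), (np.uint8(33), np.uint8(54), np.uint8(71)), (np.uint8(31), np.uint8(51), np.uint8(67)), (np.uint8(34), np.uint8(55), np.uint8(73)), (np.uint8(59), np.uint8(98), np.uint8(131)), (np.uint8(78), np.uint8(125), np.uint8(166)), (np.uint8(78), np.uint8(126), np.uint8(168)), (np.uint8(78), np.uint8(126), np.uint8(167)), (np.uint8(77), np.uint8(124), np.uint8(165)), (np.uint8(74), np.uint8(121), np.uint8(161))]
```

There's still an x gap of about 4–5 mm: the panel edge is at jig x≈100 against 105, and the hole centre is about 5 mm short of the slot centre. I'll push again from -x, with the tips clear of the jig top.

Emit:
servo_tool:
  series: [35,-5,0,0,35,-5,0,0,30,-5,0,0,0,0,40,0,0,0,40,0,0,0,40,0,0,0,30,0,0,0,0,0]

```text
t: 15.25
position: [457.1, 98.6, 32.9]
tool_rot: [[-0.992, -0.128, -0.006], [-0.128, 0.992, 0.003], [0.005, 0.004, -1.0]]
ft_force: [-0.5, -0.1, 0.1]
finger_gap: 0.1
```

```bash
python3 -c "
from h import *
st()
"
```

```text
t 15.25 pos [457.1  98.6  32.9] jig [-91.8   8.5] yaw-jig -180.35 tilt [-0.0056  0.0033] F jig [-0.6 -0.1] 0.1 gap 0.1 tq [0.04 0.01 0.02]
```

Emit:
servo_tool:
  series: [0,10,6,0,0,10,6,0,0,0,3,0,0,0,0,0]

```text
t: 15.65
position: [456.0, 119.9, 20.5]
tool_rot: [[-0.992, -0.127, -0.002], [-0.127, 0.992, 0.004], [0.002, 0.005, -1.0]]
ft_force: [0.1, 0.2, -0.2]
finger_gap: -0.3
```

Emit:
servo_tool:
  series: [-4,0,0,0,-4,0,0,0,-4,0,0,0,-4,0,0,0,0,0,0,0]

```text
t: 16.15
position: [475.7, 122.5, 23.9]
tool_rot: [[-0.992, -0.128, 0.003], [-0.128, 0.992, 0.005], [-0.004, 0.005, -1.0]]
ft_force: [-0.3, 0.1, 0.2]
finger_gap: 0.0
```

```bash
python3 -c "
from h import *
st()
"
```

```text
t 16.15 pos [475.7 122.5  23.9] jig [-70.1  29.7] yaw-jig -180.38 tilt [0.0035 0.005 ] F jig [-0.3  0.1] 0.2 gap 0.0 tq [ 0.03  0.04 -0.01]
```

Emit:
servo_tool:
  series: [6,0,0,0,0,0,5,0,0,0,0,0]

```text
t: 16.45
position: [469.1, 121.4, 18.2]
tool_rot: [[-0.992, -0.127, 0.003], [-0.127, 0.992, 0.005], [-0.003, 0.004, -1.0]]
ft_force: [-0.7, -0.4, 0.0]
finger_gap: -0.2
```

```bash
python3 -c "
from h import *
st()
"
```

```text
t 16.45 pos [469.1 121.4  18.2] jig [-76.8  29.5] yaw-jig -180.4 tilt [0.0026 0.0049] F jig [-0.7 -0.3] 0.0 gap -0.2 tq [ 0.02  0.05 -0.  ]
```

Emit:
servo_tool:
  series: [-3,0,0.5,0,-3,0,0.5,0,-2,0,0.5,0,-2,0,0.5,0]

```text
t: 16.85
position: [479.2, 122.8, 15.9]
tool_rot: [[-0.992, -0.127, 0.002], [-0.127, 0.992, 0.005], [-0.003, 0.005, -1.0]]
ft_force: [-0.3, 1.0, 0.2]
finger_gap: 0.1
```

Emit:
servo_tool:
  series: [-1.5,0,0,0,-1.5,0,0,0]

```text
t: 17.05
position: [479.9, 122.7, 15.6]
tool_rot: [[-0.992, -0.128, -0.005], [-0.128, 0.992, 0.003], [0.004, 0.004, -1.0]]
ft_force: [-10.1, -2.2, 6.5]
finger_gap: 0.0
```

```bash
python3 -c "
from h import *
st()
"
```

```text
t 17.05 pos [479.9 122.7  15.6] jig [-66.   29.3] yaw-jig -180.39 tilt [-0.0046  0.0035] F jig [-10.3  -0.9] 6.5 gap 0.0 tq [-0.3   1.71  0.04]
```

Emit:
servo_tool:
  series: [6,0,0,0,0,0,-40,0,0,0,-40,0,0,0,-40,0,-15,0,-40,0,-25,0,-20,0,-25,0,0,0,0,0,0,0]

```text
t: 17.85
position: [539.8, 129.8, 200.8]
tool_rot: [[-0.992, -0.128, -0.002], [-0.128, 0.992, 0.004], [0.002, 0.004, -1.0]]
ft_force: [0.3, -0.3, -1.2]
finger_gap: 0.1
```

Run:
```python
from h import *
st(); ci=vision.camera_info('wrist'); save('wrist','w10.png'); np.save('pics/w10ci.npy',ci,allow_pickle=True)
im=cv2.imread('pics/w10.png'); print(proj(ci,np.r_[574,130,60]))
cv2.imwrite('pics/w10d.png',cv2.resize(im[80:330,200:450],None,fx=2.4,fy=2.4,interpolation=cv2.INTER_CUBIC))
```

```text
t 17.85 pos [539.8 129.8 200.8] jig [-5.6 28.3] yaw-jig -180.38 tilt [-0.0025  0.0039] F jig [ 0.3 -0.3] -1.2 gap 0.1 tq [-0.02  0.    0.  ]
[[311.2894906  211.64722202]]
```

View pics/w10d.png

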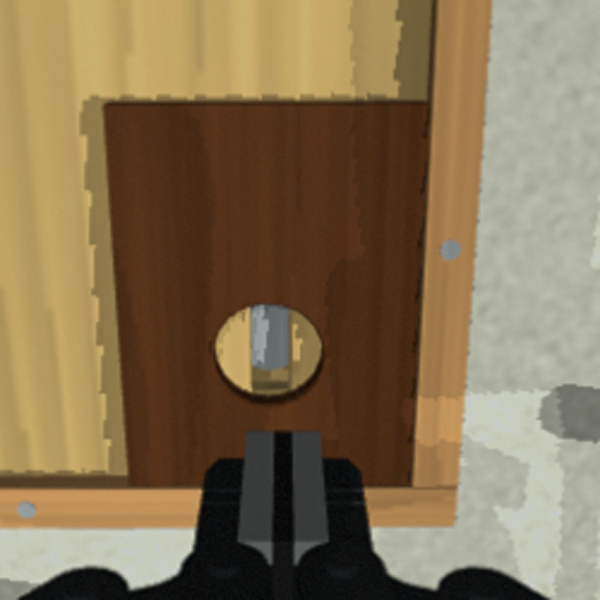

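Run:
```python
from h import *
ci=np.load('pics/w10ci.npy',allow_pickle=True).item(); j=np.load('jig.npz'); R,t=j['R'],j['t']
J=lambda w:((w[:,:2]-t)@R).round(1)
f=lambda x,y:(200+(x+.5)/2.4-.5,80+(y+.5)/2.4-.5)
for n,p,z in [('p -x-y',(104,102),60),('p -x+y',(428,102),60),('p +x-y',(129,486),60),('p +x+y',(412,487),60),('fy',(436,0),62),('fy',(428,180),62),('fy',(413,487),62),('fx',(150,489),62),('fx',(380,488),62),('slotL',(250,350),50),('slotR',(292,350),50),('hole c',(268,350),60)]:
    print(n,J(onplane(ci,f(*p),z)), onplane(ci,f(*p),z).round(1))
s=sense(); print(s['position'])
# key from scene/top: grip cloud
```

```text
p -x-y [[-55.9 -35.1]] [[498.5  60.2  60. ]]
p -x+y [[-55.2  83.5]] [[483.3 177.8  60. ]]
p +x-y [[105.1 -36.3]] [[658.2  80.7  60. ]]
p +x+y [[106.5  84.8]] [[643.4 200.8  60. ]]
fy [[-90.8  84.4]] [[447.9 173.9  62. ]]
fy [[-26.6  84.5]] [[511.5 182.7  62. ]]
fy [[105.3  84.9]] [[642.1 200.7  62. ]]
fx [[105.4 -27. ]] [[657.2  89.9  62. ]]
fx [[105.6  70.8]] [[644.4 186.9  62. ]]
slotL [[46.7 16.2]] [[593.3 124.8  50. ]]
slotR [[46.8 33.6]] [[591.1 142.1  50. ]]
hole c [[42.6 23.8]] [[588.2 131.8  60. ]]
[538.84781104 129.75942485 201.45863163]
```

The x edge is now flush at 105. The rear +y corner reads 83.5 against 84.5, so I'll give it one light y nudge near the rear, biased towards +x.

Emit:
servo_tool:
  series: [0,-30,0,0,0,-30,0,0,0,-32,0,0,0,0,40,0,0,0,40,0,0,0,40,0,0,0,35,0,0,0,15,0,0,0,0,0]

```text
t: 18.8
position: [542.8, 36.2, 24.0]
tool_rot: [[-0.992, -0.129, -0.003], [-0.129, 0.992, 0.004], [0.002, 0.004, -1.0]]
ft_force: [0.2, 0.3, 0.8]
finger_gap: -0.2
```

```bash
python3 -c "
from h import *
st()
"
```

```text
t 18.8 pos [542.8  36.2  24. ] jig [-15.2 -64.8] yaw-jig -180.3 tilt [-0.0025  0.0042] F jig [0.3 0.3] 0.8 gap -0.2 tq [ 0.    0.04 -0.03]
```

Emit:
servo_tool:
  series: [-4,0,4,0,-4,0,3,0,0,3,0,0,0,3,0,0,-0.3,3,0,0,-0.3,2,0,0]

```text
t: 19.4
position: [552.5, 49.5, 22.0]
tool_rot: [[-0.992, -0.129, 0.005], [-0.129, 0.992, 0.004], [-0.006, 0.004, -1.0]]
ft_force: [0.2, -0.5, 0.1]
finger_gap: -0.2
```

Emit:
servo_tool:
  series: [-0.5,1.5,0,0,-0.5,1.5,0,0]

```text
t: 19.6
position: [553.5, 53.2, 22.8]
tool_rot: [[-0.992, -0.13, 0.006], [-0.13, 0.992, 0.005], [-0.007, 0.004, -1.0]]
ft_force: [0.5, 0.1, -0.5]
finger_gap: -0.0
```

```bash
python3 -c "
from h import *
st()
"
```

```text
t 19.6 pos [553.5  53.2  22.8] jig [ -2.3 -49.4] yaw-jig -180.27 tilt [0.0063 0.0045] F jig [0.5 0.1] -0.5 gap -0.0 tq [-0.01  0.02  0.03]
```

Emit:
servo_tool:
  series: [0,-5,0,0,0,0,4,0,0,0,2,0,0,0,0,0]

```text
t: 20.0
position: [554.2, 47.8, 16.1]
tool_rot: [[-0.992, -0.13, 0.006], [-0.13, 0.992, 0.004], [-0.007, 0.004, -1.0]]
ft_force: [-0.7, 0.3, -0.5]
finger_gap: -0.0
```

Emit:
servo_tool:
  series: [-0.3,2,0.3,0,-0.3,2,0.3,0,-0.3,1.5,0,0]

```text
t: 20.3
position: [554.2, 53.4, 15.1]
tool_rot: [[-0.992, -0.129, 0.005], [-0.129, 0.992, 0.004], [-0.006, 0.004, -1.0]]
ft_force: [-0.5, -1.4, -0.2]
finger_gap: -0.3
```

```bash
python3 -c "
from h import *
st()
"
```

```text
t 20.3 pos [554.2  53.4  15.1] jig [ -1.7 -49.4] yaw-jig -180.31 tilt [0.0054 0.0043] F jig [-0.7 -1.3] -0.2 gap -0.3 tq [-0.13 -0.01 -0.  ]
```

Emit:
servo_tool:
  series: [-0.3,1.2,0,0,-0.3,1.2,0,0]

```text
t: 20.5
position: [554.4, 53.6, 15.1]
tool_rot: [[-0.992, -0.128, 0.005], [-0.128, 0.992, -0.001], [-0.005, -0.001, -1.0]]
ft_force: [-0.9, -7.1, 0.2]
finger_gap: 0.1
```

```bash
python3 -c "
from h import *
st()
"
```

```text
t 20.5 pos [554.4  53.6  15.1] jig [ -1.4 -49.2] yaw-jig -180.34 tilt [ 0.005  -0.0007] F jig [-1.9 -6.9] 0.2 gap 0.1 tq [-1.07  0.18  0.  ]
```

Emit:
servo_tool:
  series: [0,-6,0,0,0,0,-40,0,0,0,-40,0,0,0,-40,0,0,-40,-40,0,0,-45,-20,0,0,-45,0,0,0,-45,0,0,0,-45,0,0,0,-45,0,0,0,0,0,0]
  claw: 85

```text
t: 21.6
position: [590.0, -217.2, 199.3]
tool_rot: [[-0.991, -0.136, 0.008], [-0.136, 0.991, -0.003], [-0.008, -0.004, -1.0]]
ft_force: [-0.6, 0.4, 0.1]
finger_gap: 85.0
```

Run:
```python
from h import *
st(); ci=vision.camera_info('wrist'); save('wrist','w11.png'); np.save('pics/w11ci.npy',ci,allow_pickle=True)
```

```text
t 21.6 pos [ 590.  -217.2  199.3] jig [  -2.4 -322.3] yaw-jig -179.9 tilt [ 0.0081 -0.0029] F jig [-0.5  0.5] 0.1 gap 85.0 tq [-0.06  0.04  0.02]
```

View pics/w11.png

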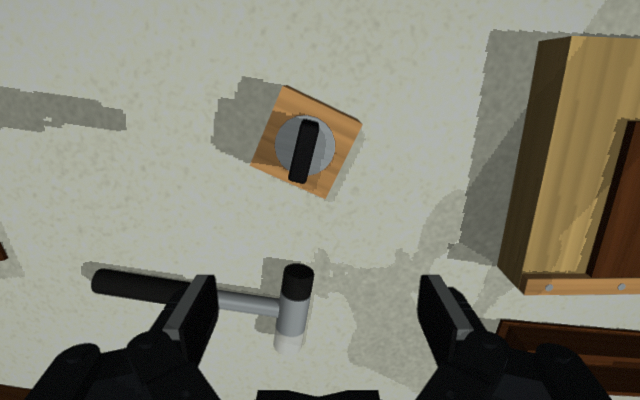

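The key shows its flange at about (304,147). The black grip runs from (310,123) to (299,182).

```bash
cat > key.py <<'E'
from h import *
import sys
n=sys.argv[1]; x0,x1,y0,y1=map(int,sys.argv[2:6])
ci=np.load(f'pics/{n}ci.npy',allow_pickle=True).item(); d=np.load(f'pics/{n}.npy'); im=cv2.imread(f'pics/{n}.png')
P=cloud(ci,d); z=P[:,:,2]
m=np.zeros_like(z,bool); m[y0:y1,x0:x1]=1
g=m&(z>84)&(z<95); print('grip z',np.median(z[g]),g.sum())
g=cv2.morphologyEx(g.astype(np.uint8),cv2.MORPH_OPEN,np.ones((3,3)))
cn=max(cv2.findContours(g,cv2.RETR_EXTERNAL,cv2.CHAIN_APPROX_NONE)[0],key=cv2.contourArea)[:,0]
W=onplane(ci,cn,89)[:,:2]; r=cv2.minAreaRect(W.astype(np.float32)); print('grip rect',r)
# flange: grey
hsv=cv2.cvtColor(im,cv2.COLOR_BGR2HSV)
fl=m&(hsv[:,:,1]<60)&(hsv[:,:,2]>90)&(z>46)&(z<57)
print('flange z',np.median(z[fl]),fl.sum())
fl=(fl|(g>0)).astype(np.uint8)
pts=np.argwhere(m&(hsv[:,:,1]<60)&(hsv[:,:,2]>90)&(z>46)&(z<57))[:,::-1]
print('flange circle',cv2.minEnclosingCircle(onplane(ci,pts,51)[:,:2].astype(np.float32)))
rs=m&(hsv[:,:,1]>90)&(hsv[:,:,2]>80)&(z>40)&(z<49)
rp=np.argwhere(cv2.morphologyEx(rs.astype(np.uint8),cv2.MORPH_OPEN,np.ones((3,3)))>0)[:,::-1]
print('rest',cv2.minAreaRect(onplane(ci,rp,45)[:,:2].astype(np.float32)), np.median(z[rs]))
E
python3 key.py w11 235 370 75 205
```

```text
grip z 88.70878996485447 1157
grip rect ((564.8956298828125, -232.1724853515625), (15.689215660095215, 49.815521240234375), 83.79542541503906)
flange z 50.97088112317664 1721
flange circle ((565.3782348632812, -231.99217224121094), 27.80457878112793)
rest ((565.377197265625, -232.17506408691406), (79.61933135986328, 80.48454284667969), 72.88379669189453) 45.0259480300673
```

Emit:
servo_tool:
  series: [0,0,0,7,0,0,0,7,12,-9,0,0,11,-8,0,0,0,0,30,0,0,0,40,0,0,0,40,0,0,0,0,0]

```text
t: 22.45
position: [563.0, -225.1, 90.5]
tool_rot: [[-0.995, 0.094, 0.014], [0.094, 0.996, -0.001], [-0.015, 0.0, -1.0]]
ft_force: [-0.5, 0.1, -0.7]
finger_gap: 85.1
```

```bash
cat >> h.py <<'E'
def to(x,y,yaw):
    s=sense(); R=s['tool_rot']; p=s['position']
    cy=np.degrees(np.arctan2(R[1,0],R[0,0])); dy=(yaw-cy+180)%360-180
    print('yaw',round(cy,2),'turn cmd',round(-dy,2),'tool d',(R.T@np.array([x-p[0],y-p[1],0]))[:2].round(1),'z',p[2].round(1))
E
python3 - <<'E'
from h import *
st(); to(565.2,-232.1,173.8); ci=vision.camera_info('wrist'); save('wrist','w12.png'); np.save('pics/w12ci.npy',ci,allow_pickle=True)
E
```

```text
t 22.45 pos [ 563.  -225.1   90.5] jig [ -30.3 -326.5] yaw-jig 166.89 tilt [ 0.0145 -0.0011] F jig [-0.5  0.2] -0.7 gap 85.1 tq [ 0.01  0.05 -0.  ]
yaw 174.61 turn cmd 0.81 tool d [-2.9 -6.8] z 90.5
```

View pics/w12.png

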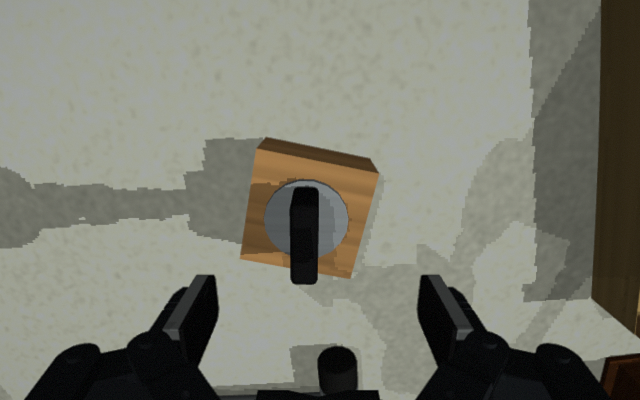

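Emit:
servo_tool:
  series: [-3.5,-7,0,0.8,0,0,25,0,0,0,20,0,0,0,0,0]

```text
t: 22.9
position: [573.6, -237.6, 63.0]
tool_rot: [[-0.994, 0.107, 0.036], [0.107, 0.994, -0.012], [-0.037, -0.008, -0.999]]
ft_force: [-0.3, 0.1, 0.0]
finger_gap: 85.0
```

```bash
python3 - <<'E'
from h import *
st(); to(565.2,-232.1,173.8); ci=vision.camera_info('wrist'); save('wrist','w13.png'); np.save('pics/w13ci.npy',ci,allow_pickle=True)
E
python3 key.py w13 200 420 130 390
```

```text
t 22.9 pos [ 573.6 -237.6   63. ] jig [ -21.5 -340.3] yaw-jig 166.15 tilt [ 0.0363 -0.012 ] F jig [-0.3  0.1] 0.0 gap 85.0 tq [-0.04  0.04  0.  ]
yaw 173.86 turn cmd 0.06 tool d [8.9 4.6] z 63.0
grip z 88.80249023728135 3097
grip rect ((564.0128784179688, -232.05325317382812), (15.69782543182373, 49.59981155395508), 83.80833435058594)
flange z 51.03862627047917 3644
flange circle ((565.240478515625, -231.9971923828125), 27.89692497253418)
rest ((565.2567749023438, -232.05181884765625), (79.98257446289062, 81.05611419677734), 72.84586334228516) 45.05102236831149
```

View pics/w13.png

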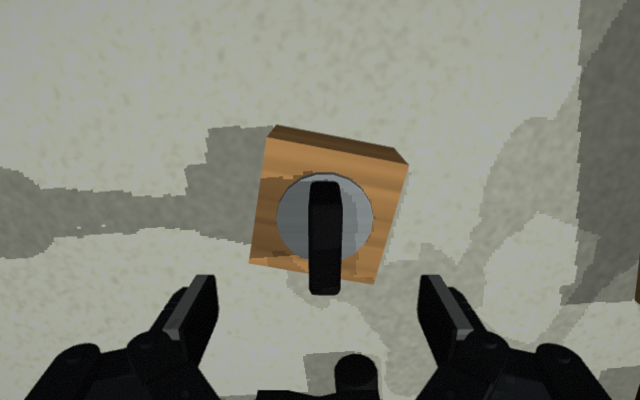

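Emit:
servo_tool:
  series: [4,2,-5,0,5,3,-15,0,0,0,-20,0,0,0,-10,0,0,0,-5,0,0,0,-2,0,0,0,0,0]

```text
t: 23.65
position: [565.8, -232.2, 139.0]
tool_rot: [[-0.993, 0.107, 0.054], [0.106, 0.994, -0.02], [-0.056, -0.015, -0.998]]
ft_force: [0.2, 0.2, -1.4]
finger_gap: 84.6
```

Run:
```python
from h import *
st(); to(565.2,-232.1,173.8)
```

```text
t 23.65 pos [ 565.8 -232.2  139. ] jig [ -28.5 -333.9] yaw-jig 166.19 tilt [ 0.0539 -0.0205] F jig [0.3 0.2] -1.4 gap 84.6 tq [ 0.02  0.02 -0.05]
yaw 173.91 turn cmd 0.11 tool d [0.6 0.1] z 139.0
```

Emit:
servo_tool:
  series: [0,0,20,0,0,0,20,0,0,0,0,0,0,0,0,0]

```text
t: 24.05
position: [567.4, -232.7, 96.6]
tool_rot: [[-0.993, 0.107, 0.052], [0.106, 0.994, -0.019], [-0.054, -0.014, -0.998]]
ft_force: [-0.3, 0.0, 0.2]
finger_gap: 85.0
```

Emit:
servo_tool:
  series: [0,0,-20,0,0,0,-20,0,0,0,0,0,0,0,0,0]

```text
t: 24.45
position: [564.9, -231.8, 137.8]
tool_rot: [[-0.993, 0.107, 0.05], [0.106, 0.994, -0.019], [-0.052, -0.013, -0.999]]
ft_force: [-0.7, -0.2, 0.2]
finger_gap: 85.4
```

Emit:
servo_tool:
  series: [15,0,0,0,15,0,0,0,0,0,0,0]

```text
t: 24.75
position: [534.3, -228.3, 134.2]
tool_rot: [[-0.993, 0.106, 0.049], [0.106, 0.994, -0.018], [-0.05, -0.013, -0.999]]
ft_force: [0.5, 0.5, 0.2]
finger_gap: 84.6
```

Emit:
servo_tool:
  series: [-15,0,0,0,-15,0,0,0,0,0,0,0]

```text
t: 25.05
position: [564.9, -231.5, 133.9]
tool_rot: [[-0.993, 0.107, 0.048], [0.106, 0.994, -0.017], [-0.049, -0.012, -0.999]]
ft_force: [-0.5, 0.7, -1.1]
finger_gap: 84.7
```

Emit:
servo_tool:
  series: [0,0,20,0,0,0,10,0,0,0,5,0,0,0,2,0,0,0,0,0]

```text
t: 25.55
position: [566.3, -231.9, 94.4]
tool_rot: [[-0.993, 0.107, 0.046], [0.106, 0.994, -0.016], [-0.047, -0.011, -0.999]]
ft_force: [0.0, -0.3, 0.0]
finger_gap: 84.7
```

Emit:
servo_tool:
  series: [0,0,-5,0,0,0,-10,0,0,0,-20,0,0,0,0,0]

```text
t: 25.95
position: [565.1, -231.7, 134.6]
tool_rot: [[-0.993, 0.107, 0.049], [0.106, 0.994, -0.018], [-0.051, -0.013, -0.999]]
ft_force: [0.2, -0.2, 0.7]
finger_gap: 84.9
```

Emit:
servo_tool:
  series: [0,0,-45,0,0,0,-45,0,0,0,0,0,0,0,0,0]

```text
t: 26.35
position: [559.7, -229.6, 225.9]
tool_rot: [[-0.993, 0.107, 0.047], [0.106, 0.994, -0.017], [-0.049, -0.012, -0.999]]
ft_force: [0.4, -0.2, -0.8]
finger_gap: 85.1
```

Emit:
servo_tool:
  series: [0,0,8,0,0,0,18,0,0,0,30,0,0,0,40,0,0,0,0,0,0,0,0,0]

```text
t: 26.95
position: [561.9, -230.1, 118.8]
tool_rot: [[-0.993, 0.107, 0.04], [0.106, 0.994, -0.014], [-0.041, -0.009, -0.999]]
ft_force: [0.9, 0.2, 1.8]
finger_gap: 85.1
```

Emit:
servo_tool:
  series: [0,0,-50,0,0,0,-50,0,0,0,-30,0,0,0,0,0,0,0,6,0,0,0,14,0,0,0,24,0,0,0,34,0,0,0,44,0,0,0,0,0,0,0,0,0]

```text
t: 28.05
position: [555.4, -227.0, 118.7]
tool_rot: [[-0.994, 0.107, 0.027], [0.107, 0.994, -0.008], [-0.028, -0.005, -1.0]]
ft_force: [-0.1, -0.2, 2.4]
finger_gap: 85.1
```

Emit:
servo_tool:
  series: [0,0,-50,0,0,0,-50,0,0,0,-30,0,0,0,0,0,0,0,6,0,0,0,14,0,0,0,24,0,0,0,34,0,0,0,44,0,0,0,0,0,0,0,0,0]

```text
t: 29.15
position: [549.3, -224.1, 120.3]
tool_rot: [[-0.994, 0.107, 0.016], [0.107, 0.994, -0.002], [-0.017, -0.001, -1.0]]
ft_force: [0.1, 0.3, 1.4]
finger_gap: 85.4
```

Emit:
servo_tool:
  series: [0,0,-50,0,0,0,-50,0,0,0,-30,0,0,0,0,0,0,0,6,0,0,0,14,0,0,0,24,0,0,0,34,0,0,0,44,0,0,0,0,0,0,0,0,0]

```text
t: 30.25
position: [543.3, -221.3, 122.1]
tool_rot: [[-0.994, 0.107, 0.005], [0.107, 0.994, 0.003], [-0.005, 0.003, -1.0]]
ft_force: [1.0, -0.2, 1.5]
finger_gap: 84.8
```

Run:
```python
from h import *
st(); to(565.2,-232.1,173.8)
```

```text
t 30.25 pos [ 543.3 -221.3  122.1] jig [ -49.3 -320.1] yaw-jig 166.15 tilt [0.0055 0.0029] F jig [ 1.  -0.3] 1.5 gap 84.8 tq [ 0.    0.01 -0.03]
yaw 173.87 turn cmd 0.07 tool d [-22.9  -8.4] z 122.1
```

Emit:
servo_tool:
  series: [-11.5,-4,0,0,-11.5,-4,0,0,0,0,0,0,0,0,30,0,0,0,30,0,0,0,0,0,0,0,0,0]

```text
t: 30.95
position: [570.7, -233.9, 75.3]
tool_rot: [[-0.994, 0.107, 0.02], [0.107, 0.994, -0.004], [-0.021, -0.002, -1.0]]
ft_force: [0.4, 0.8, 0.7]
finger_gap: 84.6
```

Run:
```python
from h import *
st(); to(565.2,-232.1,173.8)
```

```text
t 30.95 pos [ 570.7 -233.9   75.3] jig [ -23.9 -336.3] yaw-jig 166.17 tilt [ 0.0204 -0.0043] F jig [0.5 0.8] 0.7 gap 84.6 tq [ 0.06 -0.03  0.06]
yaw 173.88 turn cmd 0.08 tool d [5.6 1.2] z 75.3
```

Emit:
servo_tool:
  series: [2.5,0.6,0,0,2.5,0.6,0,0,0,0,0,0,0,0,0,0,0,0,3,0,0,0,7,0,0,0,12,0,0,0,17,0,0,0,0,0,0,0,0,0]

```text
t: 31.95
position: [568.4, -233.2, 39.8]
tool_rot: [[-0.994, 0.107, 0.027], [0.106, 0.994, -0.008], [-0.028, -0.005, -1.0]]
ft_force: [0.9, -0.5, -0.5]
finger_gap: 85.0
```

Run:
```python
from h import *
st(); to(565.2,-232.1,173.8)
```

```text
t 31.95 pos [ 568.4 -233.2   39.8] jig [ -26.1 -335.2] yaw-jig 166.17 tilt [ 0.0274 -0.0076] F jig [ 0.9 -0.7] -0.5 gap 85.0 tq [-0.01  0.05 -0.01]
yaw 173.89 turn cmd 0.09 tool d [3.3 0.8] z 39.8
```

Emit:
servo_tool:
  series: [1,0.3,5,0,1,0.3,5,0,0,0,5,0,0,0,2,0,0,0,0,0]

```text
t: 32.45
position: [567.1, -232.7, 22.2]
tool_rot: [[-0.994, 0.107, 0.028], [0.106, 0.994, -0.008], [-0.029, -0.005, -1.0]]
ft_force: [-0.0, -0.3, -0.5]
finger_gap: 84.6
```

Run:
```python
from h import *
st(); to(565.2,-232.1,173.8); ci=vision.camera_info('wrist'); save('wrist','w14.png'); np.save('pics/w14ci.npy',ci,allow_pickle=True)
```

```text
t 32.45 pos [ 567.1 -232.7   22.2] jig [ -27.2 -334.6] yaw-jig 166.17 tilt [ 0.0284 -0.0082] F jig [-0.1 -0.2] -0.5 gap 84.6 tq [ 0.01  0.05 -0.01]
yaw 173.89 turn cmd 0.09 tool d [2.  0.4] z 22.2
```

View pics/w14.png

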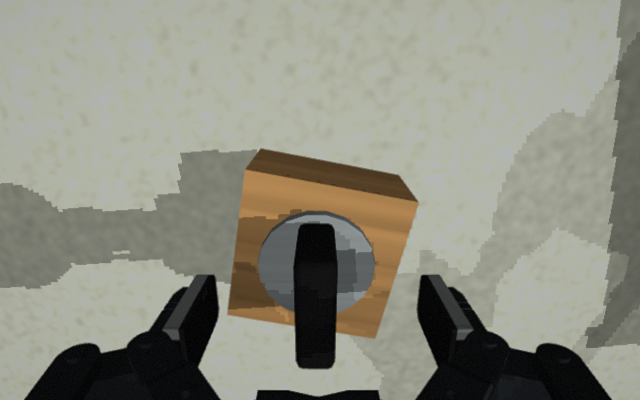

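Run:
```python
from h import *
ci=np.load('pics/w14ci.npy',allow_pickle=True).item(); P=cloud(ci,np.load('pics/w14.npy'))
for v in range(274,350,8): print(v,P[v,205].round(1),P[v,212].round(1),P[v,430].round(1),P[v,316].round(1))
```

```text
274 [ 592.5 -307.     1.3] [ 5.937e+02 -3.030e+02  1.000e-01] [ 6.080e+02 -1.634e+02  3.000e-01] [ 544.5 -229.5   90.1]
282 [ 550.2 -273.7   79.6] [ 552.6 -272.4   76.2] [ 559.6 -186.5   79.1] [ 548.6 -230.    88.6]
290 [ 550.4 -272.1   85. ] [ 555.8 -272.9   77.1] [ 559.9 -187.9   83.8] [ 551.4 -230.3   89.6]
298 [ 553.6 -272.7   85.4] [ 558.8 -273.2   78.2] [ 562.  -188.4   85.9] [ 554.8 -230.6   89.6]
306 [ 556.4 -273.    86.6] [ 562.  -273.7   79.1] [ 565.1 -188.6   86.6] [ 559.  -231.1   88.7]
314 [ 559.2 -273.3   87.8] [ 564.  -273.4   81.6] [ 567.9 -188.8   87.7] [ 562.5 -231.5   88.7]
322 [ 561.1 -273.1   90. ] [ 567.4 -274.    82.2] [ 570.5 -189.2   89.1] [ 566.2 -231.9   88.7]
330 [ 564.6 -273.8   90.2] [ 571.2 -274.8   82.4] [ 574.1 -189.2   89.2] [ 569.6 -232.2   89.1]
338 [ 567.2 -274.    91.6] [ 645.8 -314.9   -1. ] [ 575.7 -189.9   91.7] [ 573.2 -232.6   89.4]
346 [ 570.5 -274.6   92.2] [ 652.7 -316.3   -0.7] [ 579.8 -189.8   91.5] [ 577.2 -233.    89.3]
```

Emit:
servo_tool:
  series: [0.3,0,3,0,0,0,2,0,0,0,0,0]

```text
t: 32.8
position: [567.5, -232.9, 17.7]
tool_rot: [[-0.994, 0.107, 0.03], [0.106, 0.994, -0.009], [-0.031, -0.006, -1.0]]
ft_force: [0.3, -0.1, -0.2]
finger_gap: 85.1
```

Emit:
servo_tool:
  series: [0,0,0,0,0,0,0,0,0,0,0,0,0,0,0,0,0,0,0,0,0,0,0,0,0,0,0,0,0,0,0,0]
  claw: 0
  newtons: 80

```text
t: 33.6
position: [567.7, -233.1, 18.2]
tool_rot: [[-0.994, 0.107, 0.03], [0.106, 0.994, -0.009], [-0.031, -0.006, -0.999]]
ft_force: [-0.4, -0.3, -0.2]
finger_gap: 15.1
```

Run:
```python
from h import *
st(); to(565.2,-232.1,173.8)
```

```text
t 33.6 pos [ 567.7 -233.1   18.2] jig [ -26.7 -335. ] yaw-jig 166.17 tilt [ 0.0305 -0.0091] F jig [-0.5 -0.2] -0.2 gap 15.1 tq [-0.02 -0.    0.02]
yaw 173.89 turn cmd 0.09 tool d [2.6 0.7] z 18.2
```

Emit:
servo_tool:
  series: [0,0,-20,0,0,0,-30,0,0,0,-30,0,0,0,-15,0,0,0,0,0]

```text
t: 34.1
position: [562.9, -231.2, 111.4]
tool_rot: [[-0.994, 0.107, 0.023], [0.106, 0.994, -0.006], [-0.024, -0.003, -1.0]]
ft_force: [-0.1, 0.2, -1.7]
finger_gap: 15.3
```

Run:
```python
from h import *
s0R=np.array([[-.994,.107,.030],[.106,.994,-.009],[-.031,-.006,-.9995]])
k=s0R.T@(np.array([565.2,-232.0,45])-np.array([567.7,-233.1,18.2])); print('k',k)
np.save('k.npy',k)
st(); save('wrist','w15.png')
```

```text
k [  1.7708   0.6651 -26.8715]
t 34.1 pos [ 562.9 -231.2  111.4] jig [ -31.2 -332.5] yaw-jig 166.17 tilt [ 0.0234 -0.0056] F jig [-0.   0.2] -1.7 gap 15.3 tq [0.01 0.   0.01]
```

View pics/w15.png

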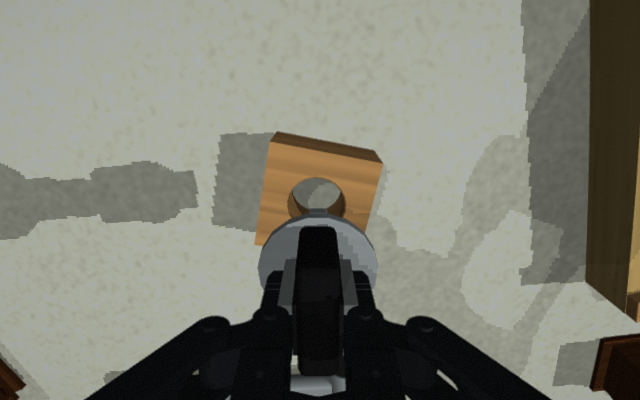

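The key is out of the rest and gripped, and the rest hole at (318,195) is empty. Next I carry it to the jig.

Emit:
servo_tool:
  series: [2,40,0,0,2,40,0,0,2,40,0,0,2,40,0,0,2,40,0,0,2,40,0,0,2,40,0,0,0,40,0,0,0,40,0,0,0,0,0,0,0,0,0,0,0,0,0,-7,0,0,0,-6.9,0,0,0,0]

```text
t: 35.55
position: [575.9, 138.2, 75.9]
tool_rot: [[-0.99, -0.138, -0.019], [-0.138, 0.99, -0.007], [0.02, -0.004, -1.0]]
ft_force: [-0.3, -0.0, -2.4]
finger_gap: 15.1
```

```bash
cat >> h.py <<'E'
def keyst(tx=45,ty=25):
    s=sense(); R=s['tool_rot']; p=s['position']; k=np.load('k.npy'); j=np.load('jig.npz')
    kp=p+R@k; Rg=np.array([[-.994,.107,.030],[.106,.994,-.009],[-.031,-.006,-.9995]])
    ax=R@(Rg.T@np.array([0,0,1.])) # key axis
    foot=kp-33*ax
    J=lambda w:(j['R'].T@(w[:2]-j['t'])).round(1)
    tgt=j['R']@[tx,ty]+j['t']; d=tgt-foot[:2]
    print('key org',kp.round(1),'jig',J(kp),'foot jig',J(foot),'foot z',foot[2].round(1),'axis',ax[:2].round(3),'need tool d',(R.T@np.r_[d,0])[:2].round(1))
    jy=np.degrees(np.arctan2(j['R'][1,0],j['R'][0,0])); cy=np.degrees(np.arctan2(R[1,0],R[0,0]))
    print('key yaw rel jig (mod180)',round((cy-jy-0.0+90)%180-90,2))
E
python3 - <<'E'
from h import *
st(); keyst(); ci=vision.camera_info('wrist'); save('wrist','w16.png'); np.save('pics/w16ci.npy',ci,allow_pickle=True)
E
```

```text
t 35.55 pos [575.9 138.2  75.9] jig [31.3 31.8] yaw-jig -179.79 tilt [-0.0194 -0.0066] F jig [-0.3  0. ] -2.4 gap 15.1 tq [-0.02 -0.    0.02]
key org [574.6 138.8 102.7] jig [30.1 32.6] foot jig [28.4 32.6] foot z 69.8 axis [0.051 0.005] need tool d [-16.6  -7.7]
key yaw rel jig (mod180) 0.21
```

View pics/w16.png

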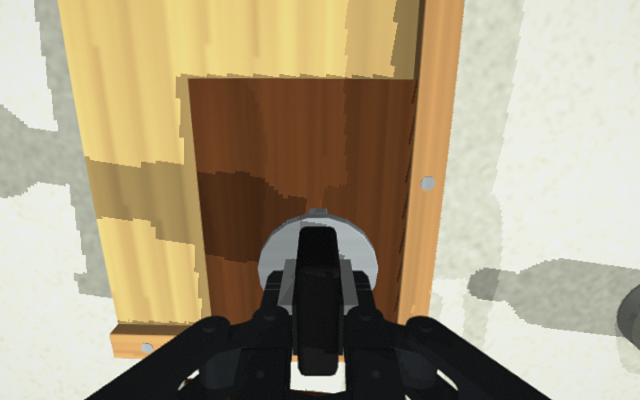

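The tool pitch drifted during the carry, so the key leans about 3°. I'll pump it back with ramped lifts, the mirror of what removed the tilt earlier.

Emit:
servo_tool:
  series: [0,0,-6,0,0,0,-14,0,0,0,-24,0,0,0,-34,0,0,0,-44,0,0,0,0,0,0,0,0,0,0,0,45,0,0,0,45,0,0,0,0,0,0,0,0,0]

```text
t: 36.7
position: [577.5, 134.7, 118.1]
tool_rot: [[-0.993, -0.114, -0.013], [-0.114, 0.993, -0.006], [0.013, -0.005, -1.0]]
ft_force: [0.4, -0.3, -1.0]
finger_gap: 15.1
```

Run:
```python
from h import *
st(); keyst()
```

```text
t 36.7 pos [577.5 134.7 118.1] jig [32.4 28.1] yaw-jig -181.16 tilt [-0.0127 -0.006 ] F jig [ 0.4 -0.4] -1.0 gap 15.1 tq [ 0.   -0.04  0.01]
key org [576.  135.3 144.9] jig [31.  28.9] foot jig [29.5 29. ] foot z 112.0 axis [0.044 0.004] need tool d [-15.5  -3.7]
key yaw rel jig (mod180) -1.16
```

Emit:
servo_tool:
  series: [0,0,-6,0,0,0,-14,0,0,0,-24,0,0,0,-34,0,0,0,0,0,0,0,0,0,-8,-2,0,0,-8,-2,0,0,0,0,0,0,0,0,30,0,0,0,30,0,0,0,0,0,0,0,0,0]

```text
t: 38.0
position: [600.2, 132.7, 152.3]
tool_rot: [[-0.994, -0.112, 0.002], [-0.112, 0.994, -0.003], [-0.002, -0.004, -1.0]]
ft_force: [0.1, 0.2, -1.7]
finger_gap: 14.9
```

Run:
```python
from h import *
st(); keyst()
```

```text
t 38.0 pos [600.2 132.7 152.3] jig [54.6 23.1] yaw-jig -181.26 tilt [ 0.0022 -0.0034] F jig [0.2 0.2] -1.7 gap 14.9 tq [-0.05 -0.   -0.02]
key org [598.3 133.2 179.2] jig [52.8 23.9] foot jig [51.8 24. ] foot z 146.2 axis [0.029 0.001] need tool d [6.8 0.9]
key yaw rel jig (mod180) -1.26
```

Emit:
servo_tool:
  series: [3.4,0.5,0,-1.2,3.4,0.5,0,0,0,0,0,0,0,0,0,0,0,0,20,0,0,0,20,0,0,0,20,0,0,0,14,0,0,0,0,0,0,0,0,0]

```text
t: 39.0
position: [597.4, 133.5, 86.8]
tool_rot: [[-0.991, -0.135, 0.017], [-0.135, 0.991, -0.001], [-0.017, -0.003, -1.0]]
ft_force: [-0.6, 0.1, -2.1]
finger_gap: 14.8
```

Run:
```python
from h import *
st(); keyst()
save('wrist','w17.png')
```

```text
t 39.0 pos [597.4 133.5  86.8] jig [51.9 24.3] yaw-jig -179.94 tilt [ 0.0173 -0.0008] F jig [-0.6  0.2] -2.1 gap 14.8 tq [0.01 0.01 0.03]
key org [595.1 134.  113.6] jig [49.7 25. ] foot jig [49.3 25.1] foot z 80.6 axis [ 0.014 -0.001] need tool d [ 4.3 -0.1]
key yaw rel jig (mod180) 0.06
```

View pics/w17.png

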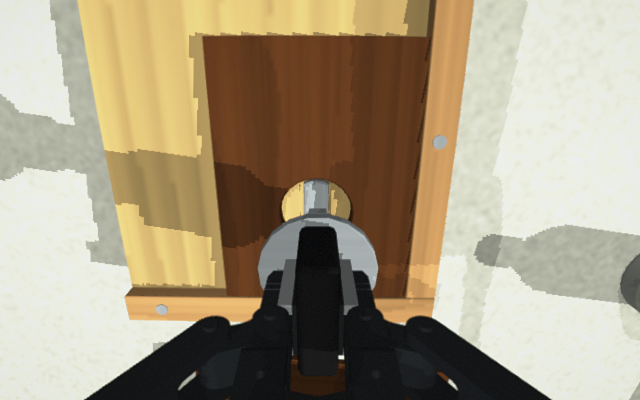

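Emit:
servo_tool:
  series: [2,0,0,0,2,0,0,0,0,0,0,0,0,0,5,0,0,0,5,0,0,0,5,0,0,0,0,0]

```text
t: 39.75
position: [595.1, 133.2, 74.3]
tool_rot: [[-0.991, -0.135, 0.023], [-0.135, 0.991, 0.0], [-0.023, -0.003, -1.0]]
ft_force: [-0.5, 0.2, -1.7]
finger_gap: 15.0
```

Run:
```python
from h import *
st(); keyst()
ci=vision.camera_info('scene'); im,d=save('scene','s3.png')
im=cv2.imread('pics/s3.png')[110:250,250:400]; cv2.imwrite('pics/s3c.png',cv2.resize(im,None,fx=4,fy=4,interpolation=cv2.INTER_CUBIC))
```

```text
t 39.75 pos [595.1 133.2  74.3] jig [49.6 24.3] yaw-jig -179.94 tilt [0.0229 0.0001] F jig [-0.5  0.3] -1.7 gap 15.0 tq [-0.02 -0.02  0.01]
key org [592.6 133.6 101.1] jig [47.2 25. ] foot jig [47.  25.1] foot z 68.1 axis [ 0.009 -0.002] need tool d [ 2.  -0.1]
key yaw rel jig (mod180) 0.06
```

View pics/s3c.png

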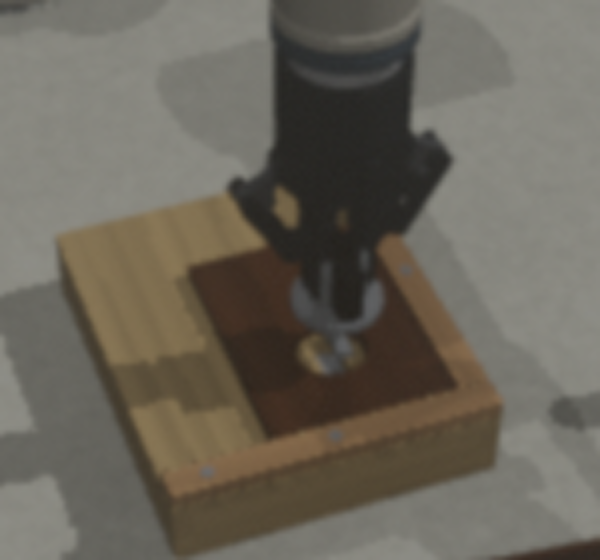

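Emit:
servo_tool:
  series: [1,0,0,0,1,0,0,0,0,0,4,0,0,0,4,0,0,0,4,0,0,0,0,0]

```text
t: 40.4
position: [593.5, 133.0, 61.8]
tool_rot: [[-0.991, -0.135, 0.024], [-0.135, 0.991, 0.0], [-0.023, -0.003, -1.0]]
ft_force: [-1.4, 0.3, -2.9]
finger_gap: 15.1
```

Run:
```python
from h import *
st(); keyst()
```

```text
t 40.4 pos [593.5 133.   61.8] jig [48.  24.3] yaw-jig -179.94 tilt [0.0236 0.0003] F jig [-1.3  0.5] -2.9 gap 15.1 tq [ 0.05  0.03 -0.03]
key org [591.  133.4  88.6] jig [45.6 25. ] foot jig [45.3 25.1] foot z 55.6 axis [ 0.008 -0.002] need tool d [ 0.3 -0.1]
key yaw rel jig (mod180) 0.06
```

Emit:
servo_tool:
  series: [0.3,0,4,0,0,0,4,0,0,0,4,0,0,0,3,0]

```text
t: 40.8
position: [593.7, 133.0, 45.8]
tool_rot: [[-0.991, -0.135, 0.024], [-0.135, 0.991, 0.0], [-0.024, -0.003, -1.0]]
ft_force: [-0.1, -0.4, -2.4]
finger_gap: 15.0
```

Run:
```python
from h import *
st(); keyst()
```

```text
t 40.8 pos [593.7 133.   45.8] jig [48.2 24.2] yaw-jig -179.94 tilt [0.024  0.0003] F jig [-0.2 -0.4] -2.4 gap 15.0 tq [-0.02  0.02  0.04]
key org [591.2 133.4  72.6] jig [45.8 25. ] foot jig [45.6 25.1] foot z 39.6 axis [ 0.008 -0.002] need tool d [ 0.6 -0.1]
key yaw rel jig (mod180) 0.06
```

Emit:
servo_tool:
  series: [0.3,0,3,0,0.2,0,3,0,0,0,3,0,0,0,2,0]

```text
t: 41.2
position: [593.9, 133.0, 37.4]
tool_rot: [[-0.99, -0.135, 0.026], [-0.135, 0.991, 0.001], [-0.026, -0.003, -1.0]]
ft_force: [-3.8, -0.5, 5.5]
finger_gap: 14.8
```

Run:
```python
from h import *
st(); keyst()
```

```text
t 41.2 pos [593.9 133.   37.4] jig [48.4 24.2] yaw-jig -179.94 tilt [0.0263 0.0006] F jig [-3.8  0.1] 5.5 gap 14.8 tq [-0.13  0.74 -0.08]
key org [591.4 133.4  64.2] jig [45.9 25. ] foot jig [45.8 25.1] foot z 31.2 axis [ 0.005 -0.002] need tool d [ 0.8 -0.1]
key yaw rel jig (mod180) 0.06
```

Emit:
servo_tool:
  series: [0.7,0,2,0,0.5,0,2,0,0,0,1,0]

```text
t: 41.5
position: [593.9, 133.0, 35.4]
tool_rot: [[-0.99, -0.135, 0.03], [-0.135, 0.991, 0.001], [-0.03, -0.003, -1.0]]
ft_force: [-4.1, -1.2, 6.6]
finger_gap: 15.5
```

Run:
```python
from h import *
st(); keyst()
```

```text
t 41.5 pos [593.9 133.   35.4] jig [48.4 24.3] yaw-jig -179.93 tilt [0.0302 0.0012] F jig [-4.2 -0.7] 6.6 gap 15.5 tq [-0.16  0.94 -0.06]
key org [591.3 133.4  62.2] jig [45.9 25. ] foot jig [45.8 25.1] foot z 29.2 axis [ 0.001 -0.003] need tool d [ 0.8 -0.1]
key yaw rel jig (mod180) 0.07
```

Emit:
servo_tool:
  series: [0.3,0,2,0,0.3,0,1.5,0,0,0,1.2,6,0,0,1.2,8,0,0,1.2,8]

```text
t: 42.0
position: [596.4, 132.6, 35.1]
tool_rot: [[-0.966, 0.257, 0.04], [0.257, 0.966, 0.001], [-0.038, 0.011, -0.999]]
ft_force: [-2.9, -1.7, 5.4]
finger_gap: 14.7
```

Run:
```python
from h import *
st(); keyst()
```

```text
t 42.0 pos [596.4 132.6  35.1] jig [50.8 23.5] yaw-jig 157.37 tilt [0.0397 0.0012] F jig [-3.1 -1.3] 5.4 gap 14.7 tq [-0.32  0.53  0.05]
key org [593.8 133.7  61.9] jig [48.4 24.9] foot jig [48.8 25.4] foot z 28.9 axis [-0.011 -0.015] need tool d [ 3.4 -1.8]
key yaw rel jig (mod180) -22.63
```

Emit:
servo_tool:
  series: [1.2,-0.5,1.3,6,1.2,-0.6,1.3,6,0.8,-0.8,1.3,6]

```text
t: 42.3
position: [596.7, 131.3, 36.1]
tool_rot: [[-0.83, 0.555, 0.05], [0.556, 0.831, 0.001], [-0.042, 0.029, -0.999]]
ft_force: [-2.8, -0.8, 6.7]
finger_gap: 14.6
```

Run:
```python
from h import *
st(); keyst()
```

```text
t 42.3 pos [596.7 131.3  36.1] jig [50.9 22.2] yaw-jig 138.49 tilt [0.0504 0.0007] F jig [-2.9 -0.4] 6.7 gap 14.6 tq [-0.18  0.37  0.05]
key org [594.2 132.8  62.9] jig [48.7 24. ] foot jig [49.7 24.6] foot z 29.9 axis [-0.028 -0.023] need tool d [ 3.8 -2.9]
key yaw rel jig (mod180) -41.51
```

Emit:
servo_tool:
  series: [1,-1.2,1.3,8.5,1,-1.2,1.3,8.5,0.6,-1.2,1.3,8.5]

```text
t: 42.6
position: [596.5, 129.9, 37.0]
tool_rot: [[-0.505, 0.861, 0.062], [0.863, 0.506, 0.001], [-0.03, 0.053, -0.998]]
ft_force: [0.2, -0.9, 6.8]
finger_gap: 15.2
```

Run:
```python
from h import *
st(); keyst()
```

```text
t 42.6 pos [596.5 129.9  37. ] jig [50.6 20.8] yaw-jig 112.6 tilt [0.0615 0.0008] F jig [ 0.1 -0.9] 6.8 gap 15.2 tq [-0.14  0.09  0.07]
key org [594.5 131.7  63.8] jig [48.9 22.9] foot jig [50.7 23.7] foot z 30.9 axis [-0.051 -0.031] need tool d [ 3.4 -4.7]
key yaw rel jig (mod180) -67.4
```

Emit:
servo_tool:
  series: [0.8,-0.8,1.3,8,0.6,-0.9,1.3,8,0.4,-1,1.3,7]

```text
t: 42.9
position: [593.2, 130.3, 36.8]
tool_rot: [[-0.111, 0.992, 0.062], [0.994, 0.111, 0.001], [-0.006, 0.062, -0.998]]
ft_force: [-9.8, -0.4, 10.1]
finger_gap: 15.3
```

Run:
```python
from h import *
st(); keyst()
```

```text
t 42.9 pos [593.2 130.3  36.8] jig [47.3 21.6] yaw-jig 88.65 tilt [0.0625 0.0005] F jig [-9.8  0.9] 10.1 gap 15.3 tq [-0.14  1.93  0.33]
key org [591.9 132.1  63.7] jig [46.3 23.6] foot jig [48.6 24.3] foot z 30.8 axis [-0.065 -0.032] need tool d [ 0.6 -3.6]
key yaw rel jig (mod180) 88.65
```

Quarter turn reached (91.3°). Pressing against the spring has leaned the tool about 3.5°. With the crossbar caught, I'll pull up gently against the jig's top so the compliance relaxes the lean the other way.

Emit:
servo_tool:
  series: [0,-1,-2,0,0,-0.5,-2,0,0,0,-2,0,0,0,-2,0]
  newtons: 110

```text
t: 43.3
position: [592.4, 130.3, 38.0]
tool_rot: [[-0.111, 0.992, 0.064], [0.994, 0.112, 0.001], [-0.007, 0.064, -0.998]]
ft_force: [4.8, 1.3, -8.8]
finger_gap: 14.6
```

Run:
```python
from h import *
st(); keyst()
```

```text
t 43.3 pos [592.4 130.3  38. ] jig [46.5 21.8] yaw-jig 88.68 tilt [0.064  0.0005] F jig [5.  0.6] -8.8 gap 14.6 tq [ 0.1  -0.89 -0.05]
key org [591.1 132.2  64.8] jig [45.5 23.8] foot jig [47.8 24.5] foot z 31.9 axis [-0.066 -0.032] need tool d [ 0.4 -2.8]
key yaw rel jig (mod180) 88.68
```

Emit:
servo_tool:
  series: [0,0,-2.5,0,0,0,-2.5,0,0,0,-2.5,0,0,0,-2.5,0]

```text
t: 43.7
position: [592.3, 130.4, 38.0]
tool_rot: [[-0.115, 0.991, 0.062], [0.993, 0.115, 0.0], [-0.007, 0.061, -0.998]]
ft_force: [6.8, 1.2, -11.2]
finger_gap: 14.7
```

Run:
```python
from h import *
st(); keyst()
```

```text
t 43.7 pos [592.3 130.4  38. ] jig [46.5 21.8] yaw-jig 88.9 tilt [0.0615 0.0001] F jig [6.9 0.2] -11.2 gap 14.7 tq [ 0.03 -1.12 -0.14]
key org [591.1 132.2  64.9] jig [45.6 23.8] foot jig [47.8 24.6] foot z 32.0 axis [-0.064 -0.032] need tool d [ 0.4 -2.8]
key yaw rel jig (mod180) 88.9
```

Emit:
servo_tool:
  series: [0,1,-3.5,0,0,1,-3.5,0,0,1,-3.5,0,0,1,-3.5,0]

```text
t: 44.1
position: [592.4, 130.4, 38.1]
tool_rot: [[-0.119, 0.992, 0.049], [0.993, 0.119, -0.002], [-0.008, 0.048, -0.999]]
ft_force: [4.1, 2.1, -13.6]
finger_gap: 14.5
```

Run:
```python
from h import *
st(); keyst()
```

```text
t 44.1 pos [592.4 130.4  38.1] jig [46.6 21.9] yaw-jig 89.11 tilt [ 0.0486 -0.0018] F jig [4.3 1.5] -13.6 gap 14.5 tq [ 0.04 -0.88 -0.17]
key org [591.6 132.3  64.9] jig [46.  23.9] foot jig [47.8 24.6] foot z 32.0 axis [-0.051 -0.03 ] need tool d [ 0.4 -2.8]
key yaw rel jig (mod180) 89.11
```

Emit:
servo_tool:
  series: [0,1.5,-3.5,0.5,0,1.5,-3.5,0.5,0,1.5,-3.5,0.5,0,1.5,-3.5,0.5,0,1.5,-3.5,0.5,0,1.5,-3.5,0.5]

```text
t: 44.7
position: [591.8, 130.4, 38.2]
tool_rot: [[-0.068, 0.998, 0.019], [0.998, 0.068, -0.007], [-0.008, 0.018, -1.0]]
ft_force: [4.0, 1.6, -23.3]
finger_gap: 14.8
```

Run:
```python
from h import *
st(); keyst()
```

```text
t 44.7 pos [591.8 130.4  38.2] jig [46.  21.9] yaw-jig 86.17 tilt [ 0.0186 -0.0066] F jig [4.2 1. ] -23.3 gap 14.8 tq [ 0.   -0.87  0.07]
key org [591.8 132.4  65.1] jig [46.3 23.9] foot jig [47.1 24.6] foot z 32.1 axis [-0.023 -0.025] need tool d [ 0.3 -2.1]
key yaw rel jig (mod180) 86.17
```

Emit:
servo_tool:
  series: [0,1.5,-3,0,0,1.5,-3,0,0,1.5,-3,0,0,1.5,-3,0,0,1.5,-3,0,0,1.5,-3,0]

```text
t: 45.3
position: [591.7, 130.4, 38.3]
tool_rot: [[-0.071, 0.997, -0.011], [0.997, 0.071, -0.011], [-0.01, -0.012, -1.0]]
ft_force: [4.0, 2.7, -26.5]
finger_gap: 14.5
```

Run:
```python
from h import *
st(); keyst()
```

```text
t 45.3 pos [591.7 130.4  38.3] jig [45.9 22. ] yaw-jig 86.34 tilt [-0.0108 -0.0109] F jig [4.4 2.2] -26.5 gap 14.5 tq [ 0.01 -0.84  0.12]
key org [592.5 132.5  65.1] jig [47.  23.9] foot jig [46.9 24.6] foot z 32.1 axis [ 0.007 -0.02 ] need tool d [ 0.2 -1.9]
key yaw rel jig (mod180) 86.34
```

Emit:
servo_tool:
  series: [0,0,3,0,0,0,3,0,0,0,3,0]

```text
t: 45.6
position: [592.2, 130.3, 38.0]
tool_rot: [[-0.071, 0.997, -0.007], [0.997, 0.071, -0.01], [-0.01, -0.008, -1.0]]
ft_force: [-5.3, -0.0, -3.0]
finger_gap: 14.6
```

Run:
```python
from h import *
st(); keyst()
```

```text
t 45.6 pos [592.2 130.3  38. ] jig [46.4 21.8] yaw-jig 86.33 tilt [-0.0072 -0.0104] F jig [-5.3  0.7] -3.0 gap 14.6 tq [-0.26  1.04 -0.07]
key org [593.  132.4  64.8] jig [47.4 23.7] foot jig [47.4 24.4] foot z 31.8 axis [ 0.003 -0.021] need tool d [ 0.4 -2.4]
key yaw rel jig (mod180) 86.33
```

Emit:
servo_tool:
  series: [0,0,4,0,0,0,4,0,0,0,3,0]

```text
t: 45.9
position: [592.2, 130.3, 38.0]
tool_rot: [[-0.071, 0.998, -0.002], [0.997, 0.07, -0.009], [-0.009, -0.003, -1.0]]
ft_force: [-3.1, 0.4, -5.1]
finger_gap: 14.9
```

Run:
```python
from h import *
st(); keyst()
```

```text
t 45.9 pos [592.2 130.3  38. ] jig [46.4 21.8] yaw-jig 86.33 tilt [-0.0022 -0.0093] F jig [-3.   0.8] -5.1 gap 14.9 tq [-0.18  0.82 -0.02]
key org [592.8 132.4  64.9] jig [47.3 23.7] foot jig [47.4 24.4] foot z 31.9 axis [-0.002 -0.022] need tool d [ 0.4 -2.4]
key yaw rel jig (mod180) 86.33
```

Run:
```python
from h import *
s=sense();print(s['q'],s['joint_torque'],s['ft_force'],s['position']); st()
save('scene','s4.png'); im=cv2.imread('pics/s4.png')[110:250,250:400]; cv2.imwrite('pics/s4c.png',cv2.resize(im,None,fx=4,fy=4,interpolation=cv2.INTER_CUBIC))
save('wrist','w18.png'); st()
```

```text
[ 0.16591199  0.13822055  1.45977324 -0.00878475  1.5472645   0.09556435] [-5.54317553e-01 -5.06993365e+01 -4.60286021e+01 -1.01601763e-01
 -1.54376753e+00 -2.28174613e-02] [-3.07974048  0.41520449 -5.12765776] [592.23110788 130.29337734  38.0113743 ]
t 45.9 pos [592.2 130.3  38. ] jig [46.4 21.8] yaw-jig 86.33 tilt [-0.0022 -0.0093] F jig [-3.   0.8] -5.1 gap 14.9 tq [-0.18  0.82 -0.02]
t 46.0 pos [592.3 130.3  37.9] jig [46.4 21.8] yaw-jig 86.33 tilt [-0.0022 -0.0093] F jig [-6.5  0.6] -0.2 gap 14.6 tq [-0.2   1.25 -0.03]
```

View pics/w18.png

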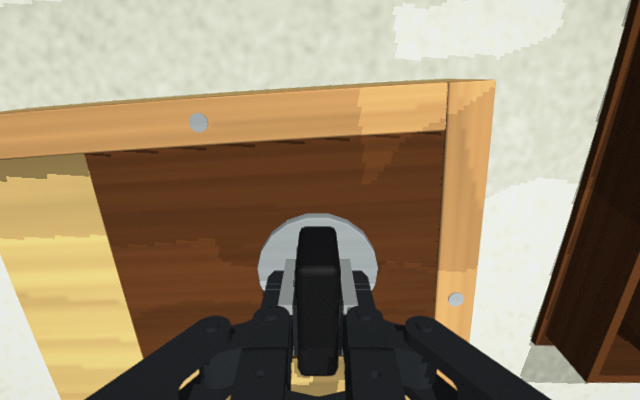

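View pics/s4c.png

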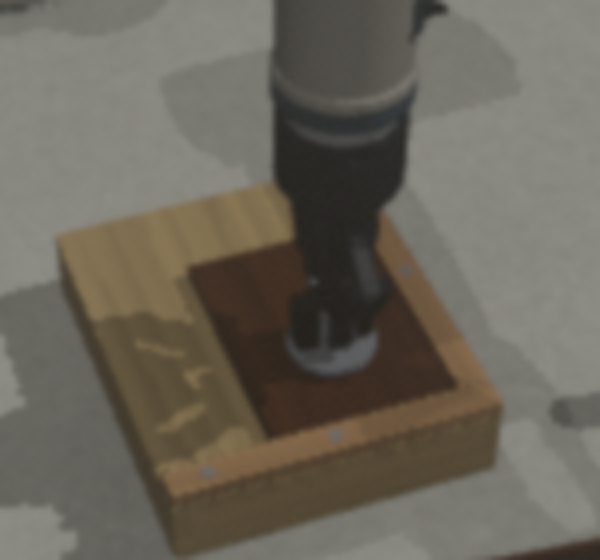

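Emit:
servo_tool:
  series: [0,0,4,0,0,0,4,0,0,0,4,0]

```text
t: 46.3
position: [592.4, 130.3, 37.9]
tool_rot: [[-0.071, 0.998, 0.003], [0.997, 0.071, -0.008], [-0.008, 0.002, -1.0]]
ft_force: [-8.4, -0.9, 4.3]
finger_gap: 14.6
```

Run:
```python
from h import *
st(); keyst()
```

```text
t 46.3 pos [592.4 130.3  37.9] jig [46.5 21.7] yaw-jig 86.33 tilt [ 0.0031 -0.0082] F jig [-8.4  0.3] 4.3 gap 14.6 tq [-0.34  1.69 -0.04]
key org [592.8 132.3  64.7] jig [47.2 23.7] foot jig [47.6 24.4] foot z 31.8 axis [-0.007 -0.023] need tool d [ 0.4 -2.6]
key yaw rel jig (mod180) 86.33
```

Emit:
servo_tool:
  series: [0,-0.5,5,0,0,-0.5,5,0,0,-0.5,5,0]

```text
t: 46.6
position: [592.3, 130.2, 37.3]
tool_rot: [[-0.07, 0.997, 0.012], [0.997, 0.07, -0.007], [-0.008, 0.012, -1.0]]
ft_force: [-8.8, -1.5, 8.3]
finger_gap: 14.5
```

Run:
```python
from h import *
st(); keyst()
```

```text
t 46.6 pos [592.3 130.2  37.3] jig [46.5 21.7] yaw-jig 86.32 tilt [ 0.0122 -0.0067] F jig [-8.9 -0.3] 8.3 gap 14.5 tq [-0.35  1.86 -0.04]
key org [592.5 132.2  64.1] jig [46.9 23.6] foot jig [47.6 24.4] foot z 31.1 axis [-0.016 -0.025] need tool d [ 0.5 -2.6]
key yaw rel jig (mod180) 86.32
```

Emit:
servo_tool:
  series: [0,0,8,0,0,0,8,0]

```text
t: 46.8
position: [592.7, 130.3, 33.5]
tool_rot: [[-0.071, 0.997, 0.017], [0.997, 0.071, -0.006], [-0.007, 0.017, -1.0]]
ft_force: [-17.9, -1.4, 25.6]
finger_gap: 14.6
```

Run:
```python
from h import *
st(); keyst()
```

```text
t 46.8 pos [592.7 130.3  33.5] jig [46.8 21.8] yaw-jig 86.33 tilt [ 0.0173 -0.0056] F jig [-18.   1.] 25.6 gap 14.6 tq [-0.85  3.73  0.03]
key org [592.8 132.3  60.4] jig [47.2 23.7] foot jig [48.  24.4] foot z 27.4 axis [-0.021 -0.026] need tool d [ 0.4 -3. ]
key yaw rel jig (mod180) 86.33
```

Run:
```python
from h import *
ci=vision.camera_info('wrist'); save('wrist','w19.png'); np.save('pics/w19ci.npy',ci,allow_pickle=True); st()
save('scene','s5.png'); st(); keyst()
im=cv2.imread('pics/s5.png')[110:250,250:400]; cv2.imwrite('pics/s5c.png',cv2.resize(im,None,fx=4,fy=4,interpolation=cv2.INTER_CUBIC))
P=cloud(ci,np.load('pics/w19.npy')); 
for (u,v) in [(275,250),(270,265),(318,217),(300,222),(340,222),(362,250),(368,265),(200,200),(200,300),(400,200)]:
    print(u,v,np.nanmedian(P[v-2:v+3,u-2:u+3].reshape(-1,3),0).round(1))
```

```text
t 46.85 pos [592.6 130.3  33.6] jig [46.8 21.8] yaw-jig 86.34 tilt [ 0.0175 -0.0057] F jig [-14.4   1. ] 16.0 gap 14.3 tq [-0.64  2.99  0.04]
t 46.9 pos [592.6 130.3  33.6] jig [46.8 21.7] yaw-jig 86.34 tilt [ 0.0174 -0.0057] F jig [-14.5   0. ] 16.6 gap 14.4 tq [-0.69  3.02  0.07]
key org [592.7 132.3  60.5] jig [47.1 23.7] foot jig [47.9 24.4] foot z 27.5 axis [-0.021 -0.026] need tool d [ 0.4 -3. ]
key yaw rel jig (mod180) 86.34
275 250 [572.1 142.4  66.4]
270 265 [570.1 134.7  66.4]
318 217 [590.3 159.5  66.2]
300 222 [582.6 156.9  66.6]
340 222 [600.  158.   66.8]
362 250 [611.2 145.1  66.8]
368 265 [614.9 137.5  66.5]
200 200 [537.4 161.7  60. ]
200 300 [535.2 109.1  59.8]
400 200 [626.7 167.6  60.1]
```

View pics/w19.png

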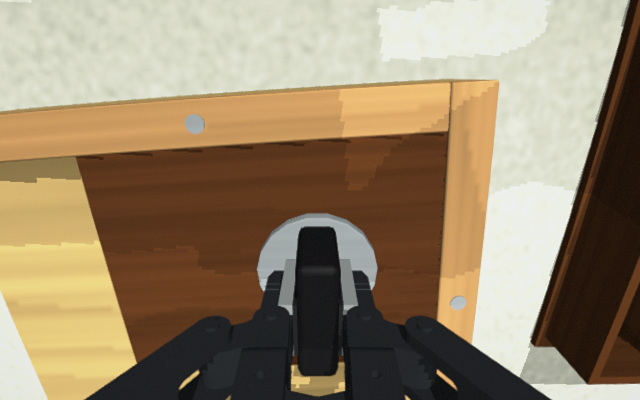

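View pics/s5c.png

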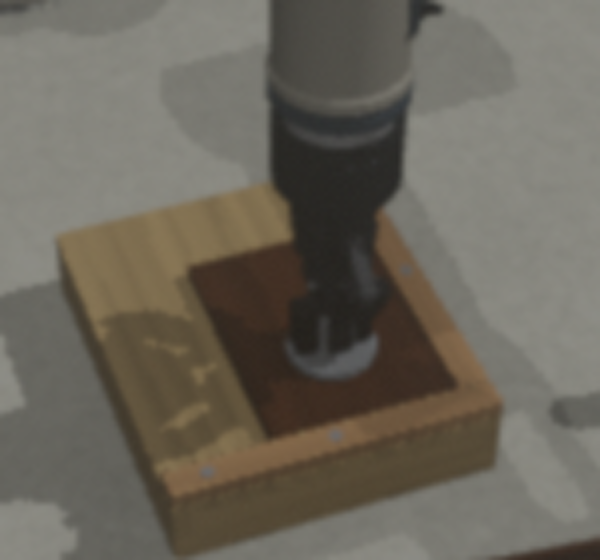

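Emit:
servo_tool:
  series: [0,0,5,0,0,0,6,0]

```text
t: 47.1
position: [592.6, 130.3, 33.7]
tool_rot: [[-0.071, 0.997, 0.021], [0.997, 0.071, -0.005], [-0.007, 0.021, -1.0]]
ft_force: [-13.3, -1.0, 15.8]
finger_gap: 15.0
```

Run:
```python
from h import *
ci=vision.camera_info('wrist'); save('wrist','w20.png'); np.save('pics/w20ci.npy',ci,allow_pickle=True); st()
save('scene','s6.png'); save('top','t6.png'); st(); keyst()
P=cloud(ci,np.load('pics/w20.npy')); 
for (u,v) in [(275,250),(270,265),(318,217),(300,222),(340,222),(362,250),(368,265),(200,200),(200,300),(400,200)]:
    print(u,v,np.nanmedian(P[v-2:v+3,u-2:u+3].reshape(-1,3),0).round(1))
im=cv2.imread('pics/w20.png')[60:380,0:520]; cv2.imwrite('pics/w20c.png',cv2.resize(im,None,fx=1.5,fy=1.5,interpolation=cv2.INTER_CUBIC))
```

```text
t 47.15 pos [592.6 130.3  33.8] jig [46.8 21.7] yaw-jig 86.38 tilt [ 0.0215 -0.0053] F jig [-12.1   0.1] 12.5 gap 14.8 tq [-0.63  2.67  0.09]
t 47.25 pos [592.6 130.3  33.7] jig [46.7 21.7] yaw-jig 86.37 tilt [ 0.0213 -0.0053] F jig [-12.9   0.6] 14.1 gap 14.8 tq [-0.57  2.7   0.12]
key org [592.5 132.2  60.6] jig [47.  23.6] foot jig [47.9 24.4] foot z 27.6 axis [-0.025 -0.026] need tool d [ 0.4 -2.9]
key yaw rel jig (mod180) 86.37
275 250 [571.9 142.4  66.5]
270 265 [569.8 134.6  66.2]
318 217 [590.  159.5  66.3]
300 222 [582.3 156.9  67. ]
340 222 [599.8 157.9  66.8]
362 250 [611.  145.   67.2]
368 265 [614.7 137.4  67.1]
200 200 [537.2 161.8  59.9]
200 300 [534.9 108.9  59.7]
400 200 [626.8 167.3  59.8]
```

View pics/w20c.png

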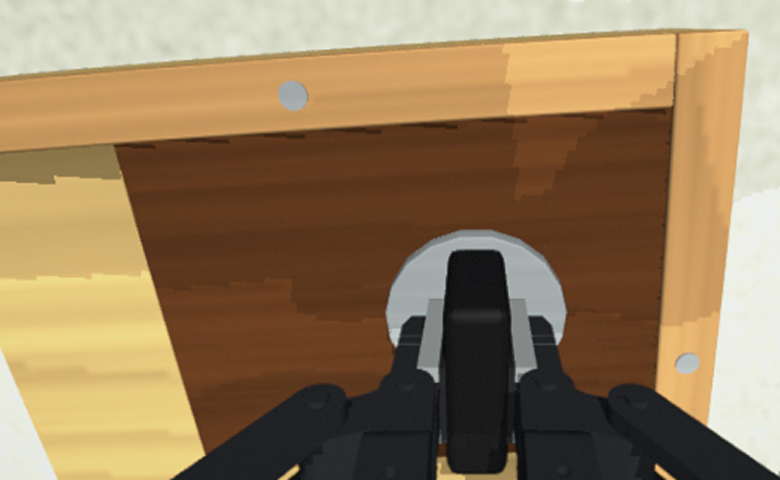

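Flange top reads 66.2 on the −x side and 67.1 on the +x side, so it's about 1° tilted and the press is only moderate. There's time left (47 s of 72), so I'll repeat the pull-up correction once, then press in fewer, larger steps.

Emit:
servo_tool:
  series: [0,0,-6,0,0,0,-6,0,0,1.5,-4,0,0,1.5,-3.5,0,0,1.5,-3.5,0,0,1.5,-3.5,0,0,1.5,-3.5,0,0,1.5,-3.5,0]

```text
t: 48.05
position: [591.9, 130.4, 38.3]
tool_rot: [[-0.073, 0.997, -0.009], [0.997, 0.073, -0.009], [-0.009, -0.01, -1.0]]
ft_force: [3.5, 1.2, -28.2]
finger_gap: 14.6
```

Run:
```python
from h import *
st(); keyst()
```

```text
t 48.05 pos [591.9 130.4  38.3] jig [46.1 21.9] yaw-jig 86.47 tilt [-0.009  -0.0094] F jig [3.6 0.7] -28.2 gap 14.6 tq [-0.1  -0.78  0.05]
key org [592.7 132.5  65.2] jig [47.2 23.8] foot jig [47.1 24.6] foot z 32.2 axis [ 0.005 -0.022] need tool d [ 0.3 -2.1]
key yaw rel jig (mod180) 86.47
```

Emit:
servo_tool:
  series: [0,1.5,-3,0,0,1.5,-3,0,0,0,8,0,0,0,8,0,0,0,8,0]

```text
t: 48.55
position: [592.8, 130.3, 33.7]
tool_rot: [[-0.074, 0.997, -0.01], [0.997, 0.074, -0.01], [-0.009, -0.011, -1.0]]
ft_force: [-17.4, -2.4, 18.3]
finger_gap: 14.2
```

Run:
```python
from h import *
st(); keyst()
```

```text
t 48.55 pos [592.8 130.3  33.7] jig [46.9 21.7] yaw-jig 86.53 tilt [-0.01   -0.0101] F jig [-17.5  -0. ] 18.3 gap 14.2 tq [-0.93  3.41  0.17]
key org [593.6 132.4  60.5] jig [48.  23.7] foot jig [47.9 24.4] foot z 27.5 axis [ 0.006 -0.021] need tool d [ 0.4 -2.9]
key yaw rel jig (mod180) 86.53
```

Emit:
servo_tool:
  series: [0,0,8,0,0,0,8,0]

```text
t: 48.75
position: [592.9, 130.3, 33.6]
tool_rot: [[-0.075, 0.997, -0.003], [0.997, 0.075, -0.01], [-0.009, -0.004, -1.0]]
ft_force: [-16.8, -1.9, 17.1]
finger_gap: 14.4
```

Run:
```python
from h import *
ci=vision.camera_info('wrist'); save('wrist','w21.png'); np.save('pics/w21ci.npy',ci,allow_pickle=True); st()
save('scene','s7.png'); st(); keyst()
P=cloud(ci,np.load('pics/w21.npy')); 
for (u,v) in [(275,250),(270,265),(318,217),(300,222),(340,222),(362,250),(368,265),(200,200),(200,300),(400,200)]:
    print(u,v,np.nanmedian(P[v-2:v+3,u-2:u+3].reshape(-1,3),0).round(1))
```

```text
t 48.8 pos [592.9 130.3  33.6] jig [47.  21.6] yaw-jig 86.59 tilt [-0.003  -0.0095] F jig [-15.8   0.1] 16.2 gap 14.6 tq [-0.77  3.23  0.16]
t 48.85 pos [592.9 130.2  33.6] jig [47.  21.6] yaw-jig 86.58 tilt [-0.0032 -0.0095] F jig [-16.3  -0.3] 17.3 gap 14.4 tq [-0.83  3.24  0.19]
key org [593.5 132.3  60.5] jig [47.9 23.6] foot jig [48.  24.3] foot z 27.5 axis [-0.    -0.022] need tool d [ 0.5 -3. ]
key yaw rel jig (mod180) 86.58
275 250 [572.9 142.5  66.8]
270 265 [570.9 134.3  66.8]
318 217 [591.  159.3  65.9]
300 222 [583.3 156.8  67.1]
340 222 [600.8 158.   66.1]
362 250 [612.  145.3  66.3]
368 265 [615.8 137.7  66.3]
200 200 [537.5 161.1  59.8]
200 300 [535.6 107.4  59.8]
400 200 [627.  168.4  60.2]
```

Emit:
servo_tool:
  series: [0,0,14,0,0,0,14,0]

```text
t: 49.05
position: [593.3, 130.4, 33.4]
tool_rot: [[-0.076, 0.997, 0.007], [0.997, 0.076, -0.009], [-0.009, 0.007, -1.0]]
ft_force: [-31.6, -4.6, 43.9]
finger_gap: 14.5
```

Run:
```python
from h import *
ci=vision.camera_info('wrist'); save('wrist','w22.png'); np.save('pics/w22ci.npy',ci,allow_pickle=True); st()
save('scene','s8.png'); st(); keyst()
P=cloud(ci,np.load('pics/w22.npy')); 
for (u,v) in [(275,250),(270,265),(318,217),(300,222),(340,222),(362,250),(368,265),(200,200),(200,300),(400,200)]:
    print(u,v,np.nanmedian(P[v-2:v+3,u-2:u+3].reshape(-1,3),0).round(1))
im=cv2.imread('pics/w22.png')[60:380,0:520]; cv2.imwrite('pics/w22c.png',cv2.resize(im,None,fx=1.5,fy=1.5,interpolation=cv2.INTER_CUBIC))
```

```text
t 49.1 pos [593.3 130.3  33.4] jig [47.5 21.7] yaw-jig 86.65 tilt [ 0.0077 -0.0085] F jig [-30.1  -0.4] 41.9 gap 14.7 tq [-1.44  6.02  0.2 ]
t 49.15 pos [593.3 130.4  33.4] jig [47.5 21.7] yaw-jig 86.65 tilt [ 0.0076 -0.0085] F jig [-30.7  -0.1] 41.6 gap 14.5 tq [-1.48  6.06  0.17]
key org [593.6 132.4  60.3] jig [48.1 23.7] foot jig [48.5 24.4] foot z 27.3 axis [-0.011 -0.023] need tool d [ 0.4 -3.6]
key yaw rel jig (mod180) 86.65
275 250 [573.  142.3  66.6]
270 265 [571.  134.5  66.2]
318 217 [591.1 159.4  65.7]
300 222 [583.4 157.1  66.6]
340 222 [600.9 158.2  66.5]
362 250 [612.1 145.2  66.3]
368 265 [615.7 137.9  66.1]
200 200 [538.  161.4  60. ]
200 300 [536.1 108.2  59.8]
400 200 [627.2 168.1  59.9]
```

View pics/w22c.png

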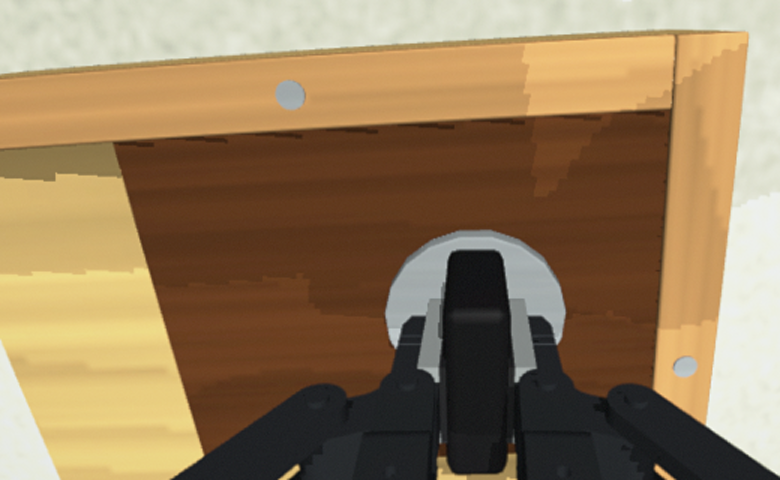

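Emit:
servo_tool:
  series: [0,-0.5,10,0]

```text
t: 49.25
position: [593.0, 130.2, 33.6]
tool_rot: [[-0.077, 0.997, 0.012], [0.997, 0.077, -0.008], [-0.009, 0.011, -1.0]]
ft_force: [-14.5, -2.2, 9.6]
finger_gap: 14.7
```

Run:
```python
from h import *
ci=vision.camera_info('wrist'); save('wrist','w23.png'); np.save('pics/w23ci.npy',ci,allow_pickle=True); st()
save('top','t8.png'); st(); keyst()
P=cloud(ci,np.load('pics/w23.npy')); 
for (u,v) in [(275,250),(270,265),(318,217),(362,250),(368,265)]:
    print(u,v,np.nanmedian(P[v-2:v+3,u-2:u+3].reshape(-1,3),0).round(1))
im=cv2.imread('pics/w23.png')
j=np.load('jig.npz')
J=lambda u,v,z:(j['R'].T@(onplane(ci,(u,v),z)[0][:2]-j['t'])).round(1)
# panel edge scans: dark panel pixel -> boundary
hsv=cv2.cvtColor(im,cv2.COLOR_BGR2HSV)
dark=(hsv[:,:,2]<105)
for u in (120,180,240,300,360,420):
    v=next(v for v in range(200,60,-1) if not dark[v-3:v+1,u].any() or v==61); print('top',u,v,J(u,v,60),J(u,v,62))
for v in (160,190,220,250):
    u=next(u for u in range(400,520) if not dark[v,u:u+4].any()); print('right',u,v,J(u,v,60),J(u,v,62))
for v in (160,200,240,280):
    u=next(u for u in range(180,10,-1) if not dark[v,u-3:u+1].any()); print('left',u,v,J(u,v,60))
```

```text
t 49.3 pos [593.1 130.3  33.5] jig [47.2 21.6] yaw-jig 86.7 tilt [ 0.0125 -0.0083] F jig [-19.7  -0.6] 25.2 gap 14.2 tq [-1.09  4.23  0.3 ]
t 49.35 pos [593.1 130.3  33.5] jig [47.2 21.6] yaw-jig 86.69 tilt [ 0.0123 -0.0083] F jig [-19.5   0.1] 25.3 gap 14.1 tq [-1.06  4.18  0.22]
key org [593.3 132.3  60.4] jig [47.7 23.6] foot jig [48.3 24.3] foot z 27.4 axis [-0.016 -0.023] need tool d [ 0.5 -3.3]
key yaw rel jig (mod180) 86.69
275 250 [572.6 142.5  66.7]
270 265 [570.5 134.4  66.3]
318 217 [590.6 159.4  65.9]
362 250 [611.6 145.3  66.9]
368 265 [615.3 137.7  66.6]
top 120 150 [-34.4  84.4] [-33.2  84.7]
top 180 147 [-8.2 84. ] [-7.4 84.3]
top 240 143 [17.6 84.1] [18.  84.4]
top 300 140 [43.  83.8] [43.1 84.1]
top 360 190 [67.9 60.2] [67.7 60.8]
top 420 133 [93.8 83.9] [93.2 84.2]
right 447 160 [106.1  71.6] [105.3  72.1]
right 445 190 [106.   57.9] [105.3  58.6]
right 443 220 [106.   43.4] [105.3  44.3]
right 441 250 [106.1  27.9] [105.3  29. ]
left 76 160 [-54.9  81.4]
left 88 200 [-54.5  62.9]
left 99 240 [-54.7  43. ]
left 180 280 [-20.4  19.5]
```

Run:
```python
from h import *
st(); order.hand_in(); st()
```

```text
t 49.35 pos [593.1 130.3  33.5] jig [47.2 21.6] yaw-jig 86.69 tilt [ 0.0123 -0.0083] F jig [-19.5   0.1] 25.3 gap 14.1 tq [-1.06  4.18  0.22]
the job is handed in; nothing more can be done
the job is handed in; nothing more can be done
```

I handed the job in at 49.35 s: the panel is flush in the fence corner, and the key is in the slot, turned a full quarter and held pressed down. The system gives no verdict, so this rests on my own last checks.

- **Panel:** It needed two pushes against each fence, because a look after the first round showed a gap of about 4–5 mm at the x fence. In the last wrist picture its −x edge is at about −54.7 mm (should be −55). Its +x edge is at about 106 (fence 105) and its +y edge at about 84 (fence 85). That is flush within my measuring error.
- **Key:** It went through the hole into the slot without jamming and was pushed in against the spring. The turn was about 93° clockwise. When I pulled up, the crossbar held under the jig's top.
- **Final hold:** The grip closes on about 14–15 mm, against the bar's 16. The flange's top reads 65.9–66.9 mm (66 expected), and the key's origin works out at about 60.4 mm. The upward wrist force holds steady at about 25 N, which leaves roughly 17 N on the panel after the spring.
- **Not touched:** I kept clear of the glue, mallet and tray, but made no final check of where they stand.

Some things disagreed or were imperfect:
- **Fingertip height:** The real fingertips sat about 35–41 mm above the reported TCP, so I worked from the camera and contact instead. My first push passed over the panel because of this.
- **Tool lean:** The tool's lean drifted with every move. About 0.8° is left at the end, and the flange reads under 1 mm of unevenness.
- **Sideways force:** About 20 N pushes the tool towards −x at the end, so the key presses the panel towards the +x fence, not away from it.

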